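Load a gel cassette into the casting clamp, pin the gate and hold it shut

ROBOT

A 7-joint arm with a two-finger parallel gripper is mounted at the origin on the work surface; the furniture and walls round the work are solid. World frame = base frame: x ahead of the robot, y to its left, z up, the work surface at z = 0. Lengths are in m, angles in rad, forces in N, time in s.
With the tool pointing down it reaches from about 0.35 to 0.9 m from the base axis. Payload 8.1 kg.
Tool frame: the origin (TCP) lies midway between the tips of the shut fingers; the grasp point (between the pads) lies arm.grip_point_offset behind it (arm.grip_point_offset is the distance from the TCP to the grasp point, in m); y points along the fingers, z is the direction in which the jaws open and shut, and the axes are right-handed (so a half turn about y gives the same grasp; the last joint's range is limited). The gripper opens to 92 mm and grips with 3 to 60 N. Pads are 19 mm wide; open, the fingers measure 130 mm over their backs; the gripper's body (75 mm by 190 mm) begins 47 mm behind the grasp point.
Start: joints at [1.024, 0.434, 0.025, 1.573, -0.012, 1.134, -0.075], TCP at [0.268, -0.564, 0.227] pointing down, gripper open.
Joint ranges: [-2.62, 2.62], [-0.44, 2.09], [-1.27, 1.32], [0.08, 2.57], [-1.32, 4.46], [0.12, 2], [-2.74, 2.74]. Speed limits (rad/s): [2.22, 2.22, 3.01, 3.01, 3.14, 3.14, 3.14].

INTERFACE

Orientations are given as a rotation vector (axis times angle).
In Python, from cell import arm, get_image, camera_info gives the robot as it stands.
- The arm moves only by the tool carry_out, never from a script. Its argument "steps" is one flat list of numbers, 5 for each row, row after row: the opening, from 0 (shut) to 1 (fully open), then the shift along the world's x, y, z in units of 0.1 m (1.0 is 0.1 m), then the turn about the world's z in units of 45 degrees (1.0 is 45 degrees). In form: [hand, dx, dy, dz, spin, hand, dx, dy, dz, spin, ...]. A call has 1 to 12 rows; each row is the pose to reach, as a shift and turn from the pose commanded when the call began; what a row does not reach only later rows make up. A row lasts 1/10 s, in which the tool goes at most 50 mm and 8.59 degrees, less where a joint would pass 70% of its speed; a pose out of reach is approached as far as the arm can. A call with a number of a shift or a turn outside -1 to 1 is refused whole. A call with a gripper value outside its range is refused whole. The fingers move at their own pace and stop on an object; "grip_force" is the grip in N (left out, the last holds). Time passes only in rows, so rows that repeat a pose let the fingers close. It gives the time, the measured TCP pose, the force and the opening at its end, in the units of the state.
- arm.observe(): the state, without advancing time (a new reading comes with each control period).
- get_image(name): name is "side" or "top" or "wrist"; returns (picture, depth): 420x560x3 uint8, red, green, blue; 420x560 float32, m along the optical axis (not along the pixel's ray), 0 where there is no reading.
- camera_info(name): a dict with "fovy" (degrees; the focal length in pixels is half the picture's height over the tangent of half this angle, whatever the lens; pixels are square), "cx", "cy" (the principal point, pixels), "dist_coeffs" ([k1, k2, p1, p2, k3] as OpenCV has them; the pictures are not rectified), "R" (3x3) and "t" (3): a world point X has camera coordinates R X + t; the wrist camera has in their place "tool_from_camera" (4x4, takes a point from camera to tool coordinates, whose origin is the TCP and whose axes are the tool frame's). Camera axes: x right, y down, z forward; pixel columns grow to the right and rows downward; lengths in m; the calibration is good to about 2 mm. A picture is of the moment at which its call begins: read the wrist's pose just before it. camera_info takes no time and is no camera call.
- arm.sign_off(): hands the job in, once; it reports no verdict.
The state is a dict: "clock": time; "joints": joint angles; "dq": joint speeds; "joint_efforts": joint torques, N m; "position": TCP position; "ee_rot": TCP orientation; "force": force on the tool from outside, world axes, zero at the start; "ft_torque": the same for the moment, N m; "width": opening from 0.0 (shut) to 1.0 (fully open).
Only numpy, scipy, OpenCV 4.12 (cv2) and the standard library are available. Lean on these libraries where they do the work, as an engineer would, in place of code of your own. Each camera call takes 0.05 s, during which the arm holds its last target. There are 200 camera calls.

TASK

Take the clear glass gel cassette with blue spacers out of the drying rack and lower it edgewise into the slot of the casting clamp until it stands fully down on the seal, swing the green gate shut against it, and push the red-headed pin down through the three aligned holes until its head rests on the clamp. Then let go of the pin and pinch the gate and the clamp's back wall together between the fingers to take up the pin's play; finish still pinching them shut, because the gel is poured next. Leave the white ceramic plate standing in the rack.

Things in the scene. Friction and masses are not known exactly. Their poses are not given: they have to be found in the camera images.
- clamp: Gel casting clamp, fixed, light grey, base 60 x 152 mm, its top 36 mm above the bench. Origin under the slot's middle, 12 mm above the bench; y along the slot to the hinge end, x from gate (-x, robot side) to back wall (+x). Slot 10.5 x 69 mm, front lip 53 mm above the bench. Back wall at x 4.5 to 12.5, y -64 to 54 mm, top 92 mm above the bench; 10 mm deep ribs behind it at y -32 and 32
- slot (a point): Middle of the slot's bottom (top of the dark seal, 40 mm above the bench), where the middle of the cassette's lower edge comes to stand; the slot is open from above, its edges are rounded
- gate (a joint): Green hinged gate (front half), upright hinge axis at the clamp's left end (+y): 0 shut, about 0.45 to 0.75 rad open at the start, swings towards the robot; stays where it is left (friction 0.05 N m, no spring). Shut, it stands at clamp x -12 to -4 mm, 8.5 mm from the back wall, from 56 to 92 mm above the bench
- gate_hinge (a point): Point on the gate's hinge axis, level with the clamp's top (92 mm above the bench); it lies at x -8, y 48 mm in the clamp's frame
- gate_push (a point): Middle of the gate's outer face (the 28 mm wide fluted middle rib), 48 mm from the hinge axis and 78 mm above the bench: push here to shut it, pinch here at the end. Moves with the gate; its x axis points from the outer face into the gate
- back_mid (a point): Middle of the back wall's rear face, 78 mm above the bench, straight behind gate_push when the gate is shut (24.5 mm apart); the other finger presses here. A blue ledge behind it, 130 mm above the bench, comes as near as 35 mm to this point
- pin_hole (a point): Centre of the topmost pin hole's mouth, 92 mm above the bench, at the clamp's right end, 22 mm beyond the cassette's edge. The hole is upright, 10.5 mm wide with bevelled mouths, and runs through the clamp's upper ear, the gate's ear (60 to 74 mm above the bench, lined up only when the gate is shut) and the lower ear
- pin: Lock pin: steel shank 8 mm thick and 50 mm long with a bevelled tip, red head 16 to 17 mm thick and 29 mm tall above it. Origin: centre of the tip, z up to the head. It starts upright in a parking block on the clamp's base at the hinge end, its head resting on the block 87 mm above the bench (top 116 mm); lift it 55 mm to clear
- pin_shoulder (a point): Centre of the underside of the pin's red head, 50 mm above its tip; it rests on the clamp at the mouth of pin_hole when the pin is home
- cassette: Gel cassette: two clear glass panes with blue spacer strips at both sides, one rigid plate 8 mm thick (its x), 64 mm wide (its y), 80 mm tall, 90 g. Origin: middle of its lower edge. Starts upright in one of the rack's two slots; either face may go to the gate. Standing in the clamp its top is 120 mm above the bench, 28 mm above gate and back wall; carry the pin over that
- ceramic: White ceramic plate 7 x 64 x 80 mm, upright in the rack's other slot, 45 mm from the cassette; not to be disturbed
- rack: White drying rack, fixed, 86 x 80 mm; two slots along its y at x -22.5 and 22.5 mm between pegs that end 51 mm above the bench; plates stand on its floor 10 mm above the bench. Origin: bench level under its middle

How it is judged:
On the way, in this order (a step that is already met when the one before it is completed fails the run):
1. the cassette stands down in the clamp's slot while the gate is still open (distance between cassette and slot below 0.005 m and angle between the x axis of cassette and the x axis of clamp, either way round below 0.2 rad and angle between cassette's own z axis and vertical below 0.25 rad and value of joint gate above 0.3 rad), for 0.2 s.
2. the gate is shut on the cassette, the pin not yet in (value of joint gate below 0.03 rad and distance between cassette and slot below 0.005 m and distance between pin_shoulder and pin_hole above 0.03 m), for 0.2 s.
3. the pin is through all three ears, its head on the clamp (horizontal distance between pin_shoulder and pin_hole below 0.004 m and z of pin_shoulder in the frame of pin_hole below 0.004 m and angle between pin's own z axis and vertical below 0.1 rad and value of joint gate below 0.035 rad), for 0.2 s.
At the end, for the whole second after the job is handed in: Fingers press gate and back wall with over 8 N each; gate within 0.015 rad of shut; cassette upright within 5 mm of its place in the slot; pin upright in the holes, let go, head within 4 mm of the clamp's top; white plate still standing (contact force between the fingers and gate above 8 N and contact force between the fingers and back above 8 N and value of joint gate below 0.015 rad and distance between cassette and slot below 0.005 m and angle between cassette's own z axis and vertical below 0.08 rad and horizontal distance between pin_shoulder and pin_hole below 0.004 m and z of pin_shoulder in the frame of pin_hole below 0.004 m and angle between pin's own z axis and vertical below 0.1 rad and contact force between the fingers and pin below 0.5 N and angle between ceramic's own z axis and vertical below 0.15 rad); the arm keeps its last pose, push and grip.
It fails at once if the white ceramic plate is disturbed (moved over 10 mm) (distance of ceramic from where it was at the start of the episode above 0.01 m).
It fails at once if the cassette is tipped over (angle between cassette's own z axis and vertical above 0.6 rad).
It also fails if it takes over 69 s, if anything falls off the work surface, if the arm or the gripper's body presses on something with over 40 N, if the wrist force passes 120 N, or if a joint passes its speed limit or range.

## Working session

There is one attempt and no reset: what is moved stays moved. The work goes in short steps, Python scripts to look and compute and a tool call to move; the robot and the scene stay as the last step left them, time stands still between calls to the robot, and variables do not carry over. Pictures are saved under pics/ and viewed, about 8 in all and at most 12, crops included, and the job is handed in when it is done.

Besides the shell and the picture viewer there is one more tool, called after "Emit:" as name(argument=value, ...) on one line, values as JSON. carry_out: Moves the arm, as the interface text tells. Shifts and turns lie within -1 to 1; 1 stands for 0.1 m of shift or 45 degrees of turn. Its arguments: {"type":"object","properties":{"steps":{"type":"array","items":{"type":"number"}},"grip_force":{"type":"number"}},"required":["steps"]}

```bash
mkdir -p pics; ls; cat > h.py <<'E'
import numpy as np, cv2
from cell import arm, get_image, camera_info
from scipy.spatial.transform import Rotation as Rn
def K(ci):
    f=210/np.tan(np.radians(ci['fovy'])/2); return np.array([[f,0,ci['cx']],[0,f,ci['cy']],[0,0,1]])
def ext(name,ci,s):
    if 'R' in ci: return np.array(ci['R']),np.array(ci['t'])
    T=np.eye(4);T[:3,:3]=Rn.from_rotvec(s['ee_rot']).as_matrix();T[:3,3]=s['position']
    T=np.linalg.inv(T@np.array(ci['tool_from_camera']));return T[:3,:3],T[:3,3]
def snap(name,fn):
    s=arm.observe();im,d=get_image(name);ci=camera_info(name);R,t=ext(name,ci,s)
    cv2.imwrite('pics/'+fn+'.png',im[:,:,::-1]);np.savez('pics/'+fn+'.npz',im=im,d=d,K=K(ci),dc=np.array(ci['dist_coeffs'],float),R=R,t=t)
    return fn
class V:
    def __init__(s,fn):
        z=np.load('pics/'+fn+'.npz');[setattr(s,k,z[k]) for k in z.files]
    def cloud(s):
        h,w=s.d.shape;u,v=np.meshgrid(np.arange(w),np.arange(h))
        n=cv2.undistortPoints(np.stack([u,v],-1).reshape(-1,1,2).astype(float),s.K,s.dc).reshape(h,w,2)
        X=np.dstack([n*s.d[...,None],s.d]);return (X-s.t)@s.R
    def ray(s,u,v,z):
        n=cv2.undistortPoints(np.array([[[u,v]]],float),s.K,s.dc).ravel();c=-s.R.T@s.t;r=s.R.T@np.r_[n,1];return c+r*(z-c[2])/r[2]
    def proj(s,P):
        return cv2.projectPoints(np.array(P,float).reshape(-1,1,3),cv2.Rodrigues(s.R)[0],s.t,s.K,s.dc)[0].reshape(-1,2)
E
python3 - <<'E'
from h import *
print(arm.observe(),arm.grip_point_offset)
print(Rn.from_rotvec(arm.observe()['ee_rot']).as_matrix().round(3))
for n in('top','side','wrist'):snap(n,n+'0')
a=[cv2.imread(f'pics/{n}0.png') for n in('top','side')]
for n in('top','side'):
  v=V(n+'0');print(n,-v.R.T@v.t,v.R[2], v.K[0,0])
E
```

```text
pics
{'clock': 0.0, 'joints': array([ 1.02438877,  0.43522951,  0.02499814,  1.57408702, -0.01159215,
        1.13403779, -0.07511054]), 'dq': array([ 3.48530125e-04, -1.55554556e-03, -2.41869289e-03, -3.90344593e-05,
        1.35958019e-03,  8.43816281e-05, -4.67501402e-04]), 'joint_efforts': array([ 1.49341460e-03, -6.67849231e+01,  9.85989086e-01, -3.14455712e+01,
       -6.03735773e-02,  4.27912152e-02,  1.92550501e-04]), 'position': array([ 0.26807134, -0.56401374,  0.22594514]), 'ee_rot': array([-0.44618027,  1.97728563, -1.97418091]), 'force': array([0.05368517, 0.78367386, 0.76891438]), 'ft_torque': array([-0.00139854,  0.01788679,  0.02380988]), 'width': 0.9998207658610115} 0.0188
[[-0.903 -0.001  0.429]
 [-0.429  0.001 -0.903]
 [ 0.    -1.    -0.002]]
top [0.32404304 0.20997321 0.93070818] [ 0.1139027  -0.01411479 -0.99339164] 525.9797157860651
side [0.07773163 0.85315336 0.46222402] [ 0.4012631  -0.78726243 -0.46819419] 522.1208595842878
```

View pics/top0.png

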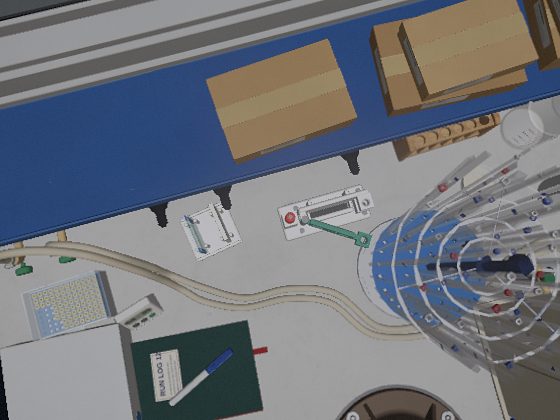

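View pics/side0.png

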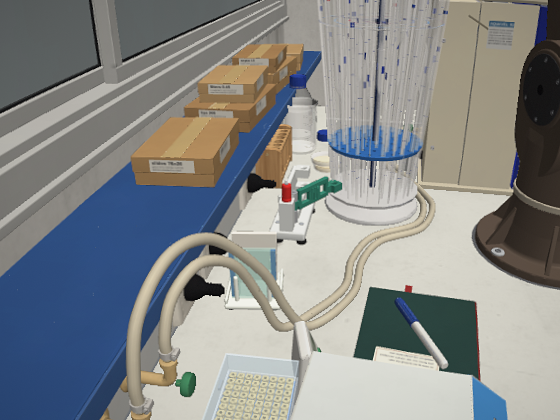

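The top view shows the clamp at about (325,212) with the red pin at (290,217), the open gate reaching to (365,240), and the rack at (211,232). A blue shelf sits above them and a pipette column stands to the right. The side view shows both plates in the rack at (255,265). I'll zoom in next.

```bash
python3 - <<'E'
from h import *
v=V('top0');C=v.cloud()
a=cv2.resize(v.im[170:290,170:390,::-1],None,fx=3.6,fy=3.6,interpolation=cv2.INTER_CUBIC)
w=V('side0');b=cv2.resize(w.im[160:320,205:365,::-1],None,fx=3.6,fy=3.6,interpolation=cv2.INTER_CUBIC)
cv2.imwrite('pics/zt.png',a);cv2.imwrite('pics/zs.png',b)
for (u,vv) in [(290,217),(305,215),(365,203),(365,240),(325,205),(211,232),(190,235),(222,230),(290,170),(380,150),(390,240),(440,180),(163,215),(225,195),(353,160)]:
  print((u,vv),C[vv,u].round(3))
# shelf edge
sh=(C[...,2]>0.1)
E
```

```text
(290, 217) [0.404 0.182 0.119]
(305, 215) [0.409 0.157 0.092]
(365, 203) [0.432 0.054 0.057]
(365, 240) [0.373 0.048 0.01 ]
(325, 205) [0.426 0.124 0.085]
(211, 232) [0.389 0.317 0.011]
(190, 235) [0.384 0.354 0.008]
(222, 230) [0.387 0.29  0.087]
(290, 170) [ 0.501  0.177 -0.003]
(380, 150) [ 0.536  0.014 -0.001]
(390, 240) [0.366 0.03  0.129]
(440, 180) [ 0.48  -0.091  0.001]
(163, 215) [0.415 0.391 0.059]
(225, 195) [0.447 0.288 0.058]
(353, 160) [0.506 0.072 0.057]
```

View pics/zt.png

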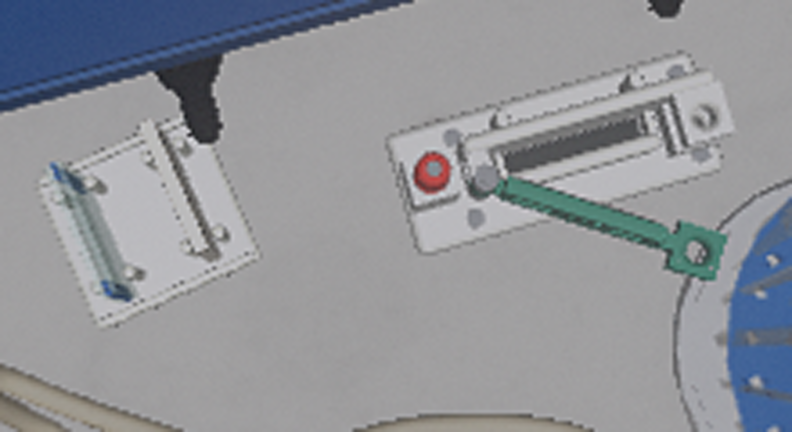

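View pics/zs.png

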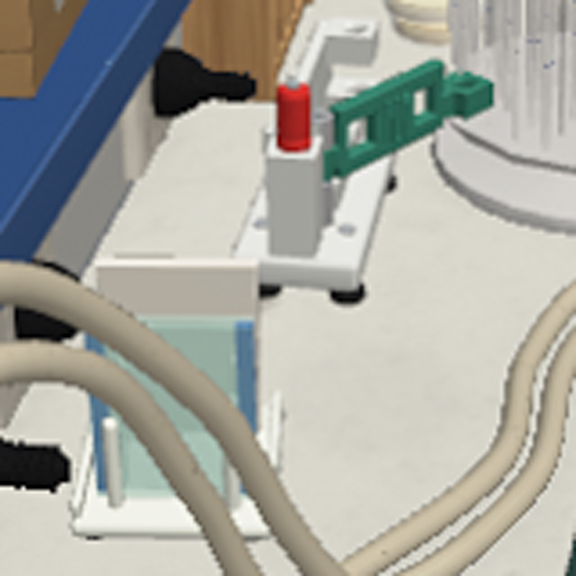

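The cassette is in the +y (left) rack slot at zoom (90,230), and the ceramic is in the right slot at (185,190). The hinge is at zoom (485,178) and the hole at (706,117). The hoses and the tall column may get in the way, so I'll measure them along with the main poses.

```bash
cat > fr.py <<'E'
from h import *
v=V('top0')
z2=lambda x,y:(170+x/3.6,170+y/3.6)
hg=v.ray(*z2(485,178),.092);ph=v.ray(*z2(706,117),.092)
yv=(hg-ph)[:2];L=np.linalg.norm(yv);yv/=L;xv=np.array([yv[1],-yv[0]])
O=hg[:2]+8*xv/1000-48*yv/1000
E
python3 - <<'E'
from fr import *
print('hinge',hg,'hole',ph,L,'clampx dir deg',np.degrees(np.arctan2(xv[1],xv[0])),'O',O)
ear=v.ray(*z2(697,251),.074);e=(ear-hg)[:2];print('gate ang',np.arctan2(-e@xv,-e@yv),np.linalg.norm(e))
print('pin top',v.ray(*z2(432,170),.116))
ca=v.ray(*z2(62,172),.090);cb=v.ray(*z2(118,291),.090);print('cass top ends',ca,cb,np.linalg.norm(ca-cb),(ca+cb)/2)
d=(cb-ca)[:2];print('cass long dir',np.degrees(np.arctan2(d[1],d[0])))
ra=v.ray(*z2(150,125),.090);rb=v.ray(*z2(207,256),.090);print('ceramic',ra,rb,(ra+rb)/2)
# cloud maps
for n in('top0','side0'):
  w=V(n);P=w.cloud()[w.d>0]
  P=P[(abs(P[:,1])<.8)&(P[:,0]>0.1)&(P[:,0]<.9)]
  q=np.c_[(P[:,:2]-O)@xv,(P[:,:2]-O)@yv]
  print(n,'max z(mm) grid; cols y 0.50..-0.30 step .05')
  for x in np.arange(.15,.65,.05):
    r=[]
    for y in np.arange(.5,-.30,-.05):
      m=(P[:,0]>=x)&(P[:,0]<x+.05)&(P[:,1]<=y)&(P[:,1]>y-.05);r.append(int(P[m,2].max()*1000) if m.sum()>3 else -1)
    print('%.2f'%x,r)
  m=(abs(q[:,1])<.1)&(q[:,0]>.025)&(P[:,2]>.1)
  for a in np.arange(.03,.2,.01):
    k=m&(abs(q[:,0]-a-.005)<.005); print(int(a*1000),k.sum(),P[k,2].max().round(3) if k.any() else '',end='; ')
  print()
E
```

```text
hinge [0.40217804 0.15767473 0.092     ] hole [0.42876316 0.05851714 0.092     ] 0.10265961196117171 clampx dir deg 15.00858466426829 O [0.4223354  0.11338386]
gate ang 0.5842164622944607 0.10183180022598415
pin top [0.40359983 0.18204797 0.116     ]
cass top ends [0.40659681 0.345625   0.09      ] [0.35363047 0.32043452 0.09      ] 0.05865145511878797 [0.38011364 0.33302976 0.09      ]
cass long dir -154.56450775838002
ceramic [0.42733552 0.30678955 0.09      ] [0.3686908  0.28129513 0.09      ] [0.39801316 0.29404234 0.09      ]
top0 max z(mm) grid; cols y 0.50..-0.30 step .05
0.15 [69, 67, 21, 34, 33, 18, 5, 4, 5, 3, 4, 4, 2, 236, 133, -1]
0.20 [68, 61, 20, 19, 20, 17, 5, 3, 16, 484, 466, 424, 258, 242, -1, -1]
0.25 [65, 63, 44, 16, 15, 16, 16, 16, 498, 477, 467, 434, 342, 243, 87, 64]
0.30 [206, 177, 98, 17, 4, 4, 3, 3, 500, 488, 487, 432, 353, 12, 107, 13]
0.35 [208, 152, 58, 92, 91, 4, 115, 94, 492, 513, 509, 432, 341, 2, 10, 20]
0.40 [133, 133, 133, 133, 91, 4, 119, 95, 465, 512, 485, 416, 29, 3, 3, 73]
0.45 [134, 133, 133, 133, 180, 180, 132, 131, 92, 3, 3, 3, 32, 32, 3, 75]

[... 819 characters left out ...]
35 [206, 134, 75, 91, 91, 2, 115, 94, 384, 382, 375, 372, -1, -1, 2, -1]
0.40 [133, 132, 133, 132, 90, 36, 119, 93, 379, 380, 372, 369, 12, 16, 3, -1]
0.45 [132, 133, 132, 132, 180, 180, 132, 132, 92, 2, -1, 3, 33, 32, 1, -1]
0.50 [132, 133, 132, 132, 181, 180, 180, 180, 180, 132, 133, 132, 79, 32, 123, 122]
0.55 [249, 196, 132, 180, 181, 181, 181, 181, 180, 218, 218, 219, 216, 176, 134, 122]
0.60 [288, 265, 264, 263, 246, 181, 181, 181, 176, 219, 219, 219, 220, 219, 223, 223]
30 0 ; 40 0 ; 50 0 ; 60 0 ; 70 516 0.133; 80 251 0.133; 90 252 0.133; 100 668 0.18; 110 442 0.181; 120 199 0.181; 130 192 0.181; 140 189 0.181; 150 196 0.181; 160 187 0.181; 170 183 0.182; 180 174 0.182; 190 175 0.181;
```

```bash
python3 - <<'E'
from fr import *
Ps=[]
for n in('top0','side0'):
  w=V(n);P=w.cloud()[w.d>0];Ps.append(P)
P=np.vstack(Ps)
P=P[(P[:,0]>.1)&(P[:,0]<.5)&(P[:,1]<.2)&(P[:,1]>-.3)]
q=np.c_[(P[:,:2]-O)@xv,(P[:,:2]-O)@yv]*1000
for z in np.arange(.12,.55,.04):
  m=(P[:,2]>z)&(P[:,2]<z+.04)&(P[:,0]<.45)&(q[:,1]<-40)
  if m.sum()>5:
    A=P[m];print('%.2f'%z,m.sum(),'x',np.percentile(A[:,0],[1,99]).round(3),'y',np.percentile(A[:,1],[1,99]).round(3),'clamp y max',np.percentile(q[m,1],99).round(), 'at clamp x', q[m,0][np.argmax(q[m,1])].round(), 'min dist to hole',(np.percentile(np.hypot(*(A[:,:2]-ph[:2]).T),1)*1000).round())
P=np.vstack(Ps);q=np.c_[(P[:,:2]-O)@xv,(P[:,:2]-O)@yv]*1000
for y in range(-120,260,20):
  r=[]
  for lo,hi in((.12,.14),(.15,.2)):
    m=(abs(q[:,1]-y)<10)&(q[:,0]>30)&(q[:,0]<250)&(P[:,2]>lo)&(P[:,2]<hi);r.append(np.percentile(q[m,0],.5).round() if m.sum()>4 else None)
  print(y,r,end=' | ')
E
```

```text
0.12 7316 x [0.106 0.407] y [-0.177  0.05 ] clamp y max -41.0 at clamp x -83.0 min dist to hole 48.0
0.16 5073 x [0.105 0.411] y [-0.177  0.051] clamp y max -46.0 at clamp x -178.0 min dist to hole 44.0
0.20 5202 x [0.104 0.414] y [-0.175  0.055] clamp y max -43.0 at clamp x -64.0 min dist to hole 42.0
0.24 5305 x [0.104 0.418] y [-0.175  0.052] clamp y max -41.0 at clamp x -65.0 min dist to hole 39.0
0.28 6095 x [0.105 0.421] y [-0.175  0.046] clamp y max -42.0 at clamp x -64.0 min dist to hole 37.0
0.32 9032 x [0.107 0.426] y [-0.174  0.049] clamp y max -43.0 at clamp x -96.0 min dist to hole 33.0
0.36 6022 x [0.11  0.428] y [-0.177  0.05 ] clamp y max -46.0 at clamp x -151.0 min dist to hole 32.0
0.40 3865 x [0.227 0.43 ] y [-0.069  0.051] clamp y max -46.0 at clamp x -157.0 min dist to hole 30.0
0.44 2236 x [0.225 0.432] y [-0.047  0.053] clamp y max -51.0 at clamp x -132.0 min dist to hole 27.0
0.48 647 x [0.305 0.406] y [-0.035  0.039] clamp y max -50.0 at clamp x -132.0 min dist to hole 49.0
-120 [np.float64(76.0), np.float64(106.0)] | -100 [np.float64(76.0), None] | -80 [np.float64(76.0), None] | -60 [np.float64(76.0), np.float64(110.0)] | -40 [np.float64(76.0), np.float64(109.0)] | -20 [np.float64(76.0), np.float64(108.0)] | 0 [np.float64(76.0), np.float64(106.0)] | 20 [np.float64(76.0), np.float64(105.0)] | 40 [np.float64(76.0), np.float64(103.0)] | 60 [np.float64(76.0), np.float64(102.0)] | 80 [np.float64(76.0), np.float64(100.0)] | 100 [np.float64(76.0), np.float64(99.0)] | 120 [np.float64(76.0), np.float64(98.0)] | 140 [np.float64(76.0), np.float64(101.0)] | 160 [np.float64(76.0), None] | 180 [np.float64(76.0), None] | 200 [np.float64(76.0), None] | 220 [np.float64(76.0), None] | 240 [np.float64(76.0), None] |
```

Emit:
carry_out(steps=[0.28,0,0,0.4,0,0.28,0,0,0.8,0,0.28,0,0,1,0])

```text
clock: 0.45
position: [0.2687, -0.5652, 0.3301]
ee_rot: [-0.444, 1.972, -1.979]
force: [-0.5, -0.9, -0.3]
width: 0.789
```

Emit:
carry_out(steps=[0.28,0.2,0.3,0.3,0,0.28,0.4,0.6,0.6,0,0.28,0.6,0.8,1,0,0.28,0.6,0.8,1,0])

```text
clock: 0.85
position: [0.3331, -0.4822, 0.4324]
ee_rot: [-0.445, 1.963, -1.976]
force: [0.4, -1.3, 0.4]
width: 0.44
```

```bash
python3 - <<'E'
from fr import *
from scipy.optimize import least_squares
print(arm.observe()['joints'].round(2))
Ps=[]
for n in('top0','side0'):
  w=V(n);Ps.append(w.cloud()[w.d>0])
P=np.vstack(Ps)
P=P[(P[:,0]>.15)&(P[:,0]<.47)&(P[:,1]<.13)&(P[:,1]>-.2)]
for z in np.arange(.13,.55,.04):
  A=P[(P[:,2]>z)&(P[:,2]<z+.04)][:,:2]
  if len(A)<30:continue
  c=np.array([.32,-.0])
  A=A[np.hypot(*(A-c).T)<.2]
  a=np.degrees(np.arctan2(*(A-c).T[::-1]));r=np.hypot(*(A-c).T)
  print('%.2f'%z,[int(1000*np.percentile(r[(a>k)&(a<k+20)],98)) if ((a>k)&(a<k+20)).sum()>5 else None for k in range(-60,180,20)], 'hole d',(np.percentile(np.hypot(*(A-ph[:2]).T),.5)*1000).round(), 'O d',(np.percentile(np.hypot(*(A-O).T),.5)*1000).round())
print(np.degrees(np.arctan2(*(ph[:2]-c)[::-1])),np.hypot(*(ph[:2]-c)),np.degrees(np.arctan2(*(O-c)[::-1])),np.hypot(*(O-c)))
E
```

```text
[ 0.88  0.28 -0.    1.31 -0.    1.55 -0.24]
0.13 [106, 97, 93, 92, 79, 73, 66, 61, 59, 62, 68, 73] hole d 45.0 O d 81.0
0.17 [108, 100, 98, 94, 82, 77, 70, 65, 62, 65, 71, 75] hole d 42.0 O d 77.0
0.21 [111, 104, 101, 98, 84, 81, 73, 69, 66, 69, 74, 79] hole d 39.0 O d 73.0
0.25 [113, 107, 104, 101, 88, 83, 76, 72, 69, 71, 78, 81] hole d 37.0 O d 71.0
0.29 [116, 111, 108, 104, 90, 86, 79, 75, 72, 74, 80, 84] hole d 35.0 O d 69.0
0.33 [123, 119, 114, 107, 94, 89, 82, 78, 77, 79, 85, 88] hole d 32.0 O d 66.0
0.37 [120, 124, 117, 107, 94, 90, 83, 80, 78, 81, 87, 91] hole d 31.0 O d 65.0
0.41 [95, 124, 116, 112, 96, 92, 84, 83, 82, 84, 89, 95] hole d 29.0 O d 63.0
0.45 [55, 98, 118, 108, 98, 94, 58, 85, 84, 87, 92, 96] hole d 27.0 O d 59.0
0.49 [None, None, 55, 81, 75, None, 59, 84, None, 89, 87, None] hole d 48.0 O d 60.0
28.281295956218965 0.12350579452831856 47.93194680599537 0.15273648498602435
```

```bash
python3 - <<'E'
from fr import *
Ps=[]
for n in('top0','side0'):
  w=V(n);Ps.append(w.cloud()[w.d>0])
P=np.vstack(Ps);c=np.array([.3801,.3330]);th=np.radians(115.4)
ja=np.array([np.cos(th),np.sin(th)]);b=np.array([ja[1],-ja[0]])
Q=np.c_[(P[:,:2]-c)@ja,(P[:,:2]-c)@b]*1000
m=(abs(Q[:,0])<140)&(abs(Q[:,1])<90)&(P[:,2]>.093)
A=Q[m];Z=P[m,2]*1000
print('rows a(jaw) , cols b -80..80 maxz')
for a in range(-130,140,20):
  print(a,[int(Z[(abs(A[:,0]-a)<10)&(abs(A[:,1]-bb)<10)].max()) if ((abs(A[:,0]-a)<10)&(abs(A[:,1]-bb)<10)).sum()>2 else 0 for bb in range(-80,90,20)])
E
```

```text
rows a(jaw) , cols b -80..80 maxz
-130 [0, 0, 117, 0, 0, 0, 132, 180, 180]
-110 [0, 0, 0, 0, 0, 0, 132, 180, 180]
-90 [0, 0, 0, 0, 0, 0, 132, 132, 132]
-70 [0, 0, 0, 0, 0, 0, 131, 132, 133]
-50 [0, 0, 0, 0, 0, 0, 0, 132, 133]
-30 [0, 0, 0, 0, 0, 0, 0, 133, 132]
-10 [0, 0, 0, 0, 0, 0, 0, 133, 132]
10 [0, 0, 0, 0, 0, 0, 0, 133, 133]
30 [0, 0, 0, 0, 0, 0, 0, 132, 133]
50 [0, 0, 0, 0, 0, 0, 0, 131, 132]
70 [0, 0, 0, 0, 0, 0, 0, 0, 133]
90 [0, 0, 99, 134, 138, 0, 0, 0, 132]
110 [0, 0, 0, 138, 168, 173, 0, 0, 133]
130 [0, 0, 0, 0, 170, 194, 196, 0, 132]
```

Emit:
carry_out(steps=[0.28,0.2,0.4,0.4,0,0.28,0.4,0.8,0.8,0,0.28,0.4,1,1,0,0.28,0.4,1,1,0])

```text
clock: 1.25
position: [0.371, -0.3808, 0.5316]
ee_rot: [-0.445, 1.964, -1.974]
force: [0.5, -1.2, 1.4]
width: 0.279
```

Emit:
carry_out(steps=[0.28,0.2,0.4,0.2,0,0.28,0.4,0.8,0.4,0,0.28,0.4,1,0.4,0,0.28,0.4,1,0.4,0])

```text
clock: 1.65
position: [0.4092, -0.2821, 0.567]
ee_rot: [-0.449, 1.972, -1.972]
force: [0.8, -1.4, 0.4]
width: 0.282
```

```bash
python3 - <<'E'
from fr import *
Ps=[]
for n in('top0','side0'):
  w=V(n);Ps.append(w.cloud()[w.d>0])
P=np.vstack(Ps);c=np.array([.3801,.3330]);th=np.radians(115.4)
ja=np.array([np.cos(th),np.sin(th)]);b=np.array([ja[1],-ja[0]])
Q=np.c_[(P[:,:2]-c)@ja,(P[:,:2]-c)@b]*1000
m=(Q[:,0]<140)&(Q[:,0]>60)&(abs(Q[:,1])<60)&(P[:,2]>.093)
A=Q[m];Z=P[m,2]*1000
for a in range(76,116,4):
  k=abs(A[:,0]-a)<2;print(a,k.sum(),(Z[k].max().round(),A[k][Z[k].argmax(),1].round(),'b range over 125:',A[k&(Z>125),1].min().round() if (k&(Z>125)).any() else '',A[k&(Z>125),1].max().round() if (k&(Z>125)).any() else '') if k.any() else '')
E
```

```text
76 0 
80 0 
84 10 (np.float64(102.0), np.float64(-23.0), 'b range over 125:', '', '')
88 45 (np.float64(113.0), np.float64(-21.0), 'b range over 125:', '', '')
92 101 (np.float64(126.0), np.float64(-15.0), 'b range over 125:', np.float64(-15.0), np.float64(-15.0))
96 187 (np.float64(133.0), np.float64(-10.0), 'b range over 125:', np.float64(-17.0), np.float64(-7.0))
100 214 (np.float64(142.0), np.float64(-3.0), 'b range over 125:', np.float64(-17.0), np.float64(12.0))
104 242 (np.float64(149.0), np.float64(2.0), 'b range over 125:', np.float64(-17.0), np.float64(17.0))
108 231 (np.float64(157.0), np.float64(4.0), 'b range over 125:', np.float64(-13.0), np.float64(20.0))
112 196 (np.float64(163.0), np.float64(7.0), 'b range over 125:', np.float64(-8.0), np.float64(23.0))
```

Emit:
carry_out(steps=[0.28,0.1,0.4,0,0,0.28,0.2,0.8,0,0,0.28,0.2,1,0,0,0.28,0.2,1,0,0])

```text
clock: 2.05
position: [0.4285, -0.1829, 0.5662]
ee_rot: [-0.449, 1.974, -1.973]
force: [-0.3, -1.0, -0.7]
width: 0.284
```

Emit:
carry_out(steps=[0.28,0,0.4,0,0,0.28,0,0.8,0,0,0.28,0,1,0,0,0.28,0,1,0,0])

```text
clock: 2.45
position: [0.4284, -0.0836, 0.5663]
ee_rot: [-0.448, 1.975, -1.974]
force: [-1.2, -1.2, 0.5]
width: 0.273
```

Emit:
carry_out(steps=[0.28,0,0.4,0,0,0.28,0,0.8,0,0,0.28,0,1,0,0,0.28,0,1,0,0])

```text
clock: 2.85
position: [0.4287, 0.0159, 0.5662]
ee_rot: [-0.448, 1.975, -1.974]
force: [0.0, -0.8, 0.1]
width: 0.277
```

Emit:
carry_out(steps=[0.28,0,0.4,0,0,0.28,0,0.8,0,0,0.28,0,1,0,0,0.28,0,1,0,0])

```text
clock: 3.25
position: [0.4291, 0.1156, 0.566]
ee_rot: [-0.448, 1.976, -1.975]
force: [-0.2, 0.1, -1.3]
width: 0.277
```

Emit:
carry_out(steps=[0.28,0,0.4,-0.3,0,0.28,0,0.8,-0.7,0,0.28,-0.1,1,-1,0,0.28,-0.2,1,-1,0])

```text
clock: 3.65
position: [0.4079, 0.2143, 0.4617]
ee_rot: [-0.455, 1.977, -1.98]
force: [0.1, -1.4, 0.7]
width: 0.282
```

Emit:
carry_out(steps=[0.28,-0.1,0.4,-0.3,0,0.28,-0.2,0.8,-0.7,0,0.28,-0.28,1,-1,0,0.28,-0.28,1,-1,0])

```text
clock: 4.05
position: [0.3795, 0.3145, 0.3629]
ee_rot: [-0.453, 1.974, -1.979]
force: [-0.4, -0.0, 0.5]
width: 0.28
```

Emit:
carry_out(steps=[0.28,0,0.1,-0.5,0,0.28,0,0.19,-1,0,0.28,0,0.19,-1,0,0.28,0,0.19,-1,0,0.28,0,0.19,-1,0])

```text
clock: 4.55
position: [0.3824, 0.3344, 0.2696]
ee_rot: [-0.44, 1.977, -1.974]
force: [0.3, 0.0, -0.2]
width: 0.285
```

```bash
python3 - <<'E'
from h import *
print(arm.observe()['position'],arm.observe()['joints'].round(2));snap('wrist','w1');v=V('w1')
print(v.R.round(2),-v.R.T@v.t)
im=cv2.imread('pics/w1.png')
cv2.imwrite('pics/w1v.png',cv2.resize(im,(784,588)))
E
```

```text
[0.38243689 0.33437356 0.26958931] [-0.29  0.28 -0.67  1.75  0.19  1.17 -2.14]
[[ 0.43 -0.9  -0.  ]
 [-0.86 -0.41  0.29]
 [-0.27 -0.13 -0.96]] [0.45518108 0.36882309 0.42627021]
```

View pics/w1v.png

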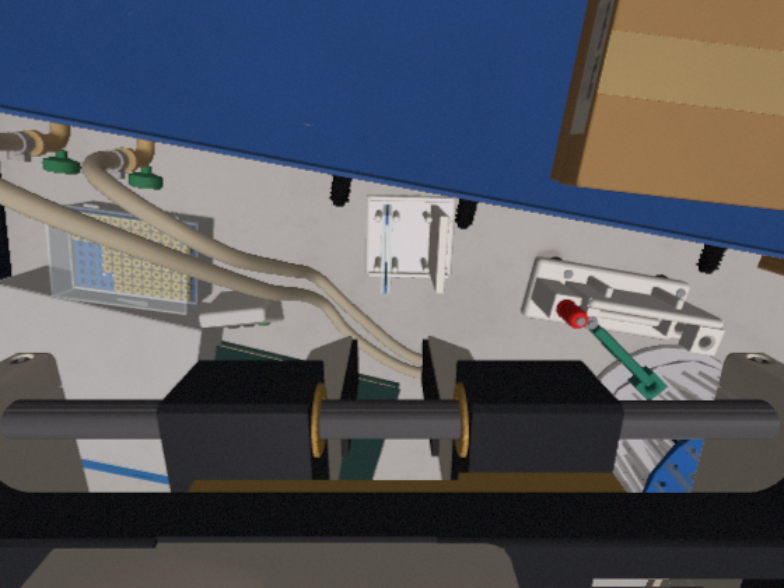

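The wrist view shows the cassette's top edge from (388,205) to (386,290) and the ceramic at (440,250). The clamp, pin and gate are at the right.

```bash
python3 - <<'E'
from h import *
v=V('w1');C=v.cloud()
a=v.ray(388/1.4,205/1.4,.09);b=v.ray(386/1.4,290/1.4,.09);print(a,b,(a+b)/2,np.linalg.norm(a-b),np.degrees(np.arctan2(*(a-b)[:2][::-1])))
# blue-spacer pixels
hsv=cv2.cvtColor(v.im,cv2.COLOR_RGB2HSV)
s=v.im[140:212,262:300];d=C[140:212,262:300]
m=(s[...,2].astype(int)-s[...,0]>40)
for z in (0,):
  for r,c in list(zip(*np.where(m)))[::3]: print((c+262,r+140),v.ray(c+262,r+140,.09)[:2].round(3),d[r,c].round(3))
th=np.radians(115.4)
P=C[(C[...,2]>.07)&(C[...,2]<.1)&(abs(C[...,0]-.39)<.06)&(abs(C[...,1]-.31)<.07)]
ja=np.array([np.cos(th),np.sin(th)]);Q=P[:,:2]@ja
print(np.histogram(Q,np.arange(.06,.2,.005)))
E
```

```text
[0.42031167 0.35374667 0.09      ] [0.35717498 0.32580685 0.09      ] [0.38874333 0.33977676 0.09      ] 0.06904256127253353 23.87077842170227
(np.int64(276), np.int64(148)) [0.418 0.354] [0.412 0.352 0.034]
(np.int64(276), np.int64(151)) [0.415 0.353] [0.412 0.351 0.063]
(np.int64(276), np.int64(154)) [0.412 0.351] [0.412 0.351 0.088]
(np.int64(275), np.int64(156)) [0.41  0.351] [0.41  0.351 0.089]
(np.int64(276), np.int64(157)) [0.409 0.35 ] [0.409 0.35  0.088]
(np.int64(275), np.int64(159)) [0.407 0.35 ] [0.407 0.35  0.09 ]
(np.int64(275), np.int64(192)) [0.373 0.334] [0.36  0.329 0.036]
(np.int64(275), np.int64(196)) [0.369 0.332] [0.36  0.329 0.057]
(np.int64(275), np.int64(199)) [0.366 0.331] [0.36  0.328 0.07 ]
(np.int64(275), np.int64(204)) [0.36  0.328] [0.36  0.328 0.089]
(np.int64(274), np.int64(206)) [0.358 0.328] [0.357 0.328 0.089]
(np.int64(275), np.int64(207)) [0.357 0.327] [0.356 0.326 0.088]
(np.int64(275), np.int64(209)) [0.355 0.326] [0.354 0.325 0.087]
(array([  0,   0,   0,   0,   0,   0, 119, 302,  27,   0,   0,   0,   0,
         0,   0, 152, 168,  23,   0,   0,   0,   0,   0,   0,   0,   0,
         0,   0]), array([0.06 , 0.065, 0.07 , 0.075, 0.08 , 0.085, 0.09 , 0.095, 0.1  ,
       0.105, 0.11 , 0.115, 0.12 , 0.125, 0.13 , 0.135, 0.14 , 0.145,
       0.15 , 0.155, 0.16 , 0.165, 0.17 , 0.175, 0.18 , 0.185, 0.19 ,
       0.195, 0.2  ]))
```

Emit:
carry_out(steps=[0.28,0.05,0.06,-0.3,-0.02,0.28,0.05,0.06,-0.6,-0.02,0.28,0.05,0.06,-1,-0.02,0.28,0.05,0.06,-1,-0.02,0.28,0.05,0.06,-1,-0.02,0.28,0.05,0.06,-1,-0.02])

```text
clock: 5.2
position: [0.3866, 0.3418, 0.1695]
ee_rot: [-0.427, 1.986, -1.982]
force: [0.8, 0.5, -0.3]
width: 0.281
```

```bash
python3 - <<'E'
from h import *
s=arm.observe();M=Rn.from_rotvec(s['ee_rot']).as_matrix();print(s['position'],np.degrees(np.arctan2(M[1,2],M[0,2])),M[2].round(3))
snap('wrist','w2');v=V('w2');C=v.cloud()
P=C[(C[...,2]>.075)&(C[...,2]<.1)&(abs(C[...,0]-.385)<.045)&(abs(C[...,1]-.34)<.03)]
for x in np.arange(.35,.43,.01):
  m=abs(P[:,0]-x)<.005; print(x.round(3),m.sum(),P[m].mean(0).round(4) if m.any() else '',P[m,1].min() if m.any() else '',P[m,1].max() if m.any() else '')
E
```

```text
[0.38657617 0.34177025 0.16948487] -65.49345105115943 [-0.004 -1.    -0.001]
0.35 18 [0.3541 0.327  0.0872] 0.3239616654674255 0.32961880476314376
0.36 103 [0.36   0.3281 0.0876] 0.3225877181501452 0.3339579282116533
0.37 97 [0.3701 0.3323 0.0885] 0.32593617593395113 0.3383813546618523
0.38 100 [0.38   0.337  0.0885] 0.3308516144046986 0.3429711119255215
0.39 106 [0.3901 0.3415 0.0883] 0.3354226997904868 0.34765233601974066
0.4 97 [0.3998 0.3459 0.0877] 0.33993711400496757 0.35134974083645093
0.41 127 [0.41   0.3496 0.0869] 0.34420374648085317 0.3542974045917982
0.42 14 [0.4237 0.3107 0.0838] 0.31003580791874785 0.3113882238738632
0.43 42 [0.4277 0.3119 0.0847] 0.3100776519226475 0.31338051720619325
```

Emit:
carry_out(steps=[0.28,0,-0.02,-0.3,0,0.28,0,-0.02,-0.5,0,0.28,0,-0.02,-0.7,0,0.28,0,-0.02,-0.9,0,0.28,0,-0.02,-1,0,0.28,0,-0.02,-1,0])

```text
clock: 5.85
position: [0.3855, 0.3385, 0.0668]
ee_rot: [-0.432, 1.985, -1.985]
force: [-0.4, 0.1, 0.4]
width: 0.282
```

Emit:
carry_out(steps=[0.28,0,0,-0.04,0,0.28,0,0,-0.04,0,0.1,0,0,-0.04,0,0,0,0,-0.04,0,0,0,0,-0.04,0,0,0,0,-0.04,0,0,0,0,-0.04,0], grip_force=15)

```text
clock: 6.55
position: [0.3856, 0.3387, 0.0631]
ee_rot: [-0.431, 1.985, -1.985]
force: [-0.5, -1.7, 5.7]
width: 0.087
```

Emit:
carry_out(steps=[0.2,0,0,0,0,0.2,0,0,0.02,0,0.2,0,0,0.04,0,0.2,0,0,0.04,0,0,0,0,0.04,0,0,0,0,0.04,0,0,0,0,0.04,0,0,0,0,0.04,0], grip_force=20)

```text
clock: 7.35
position: [0.3853, 0.3385, 0.0667]
ee_rot: [-0.431, 1.985, -1.985]
force: [-0.0, -1.1, 0.3]
width: 0.085
```

Emit:
carry_out(steps=[0,0,0,0.1,0,0,0,0,0.25,0,0,0,0,0.4,0,0,0,0,0.6,0,0,0,0,0.8,0,0,0,0,1,0,0,0,0,1,0])

```text
clock: 8.05
position: [0.3862, 0.3398, 0.1697]
ee_rot: [-0.427, 1.986, -1.981]
force: [0.0, 0.2, -0.9]
width: 0.086
```

Emit:
carry_out(steps=[0,0,-0.1,0.4,0.17,0,0,-0.2,0.8,0.34,0,0,-0.4,0.8,0.51,0,0,-0.6,0.8,0.68,0,0,-0.8,0.8,0.85,0,0,-0.8,0.8,1,0,0,-0.8,0.8,1,0])

```text
validation failed for argument at $.st...
```

Emit:
carry_out(steps=[0,0.1,-0.2,0,0.17,0,0.2,-0.4,0,0.34,0,0.3,-0.6,0,0.51,0,0.35,-0.8,0,0.68,0,0.35,-1,0,0.79,0,0.35,-1,0,0.79,0,0.35,-1,0,0.79])

```text
clock: 8.75
position: [0.4202, 0.2381, 0.1665]
ee_rot: [-0.914, 1.584, -1.584]
force: [-0.5, 0.5, -1.0]
width: 0.083
```

```bash
python3 - <<'E'
from h import *
s=arm.observe();M=Rn.from_rotvec(s['ee_rot']).as_matrix();print(s['position'],np.degrees(np.arctan2(M[1,2],M[0,2])),s['joints'].round(2))
snap('wrist','w3')
cv2.imwrite('pics/w3v.png',cv2.resize(cv2.imread('pics/w3.png'),(784,588),interpolation=cv2.INTER_CUBIC))
E
```

```text
[0.42023432 0.23810904 0.16650742] -30.06266742790701 [-0.01  0.38 -0.78  1.94  0.33  0.95 -1.48]
```

View pics/w3v.png

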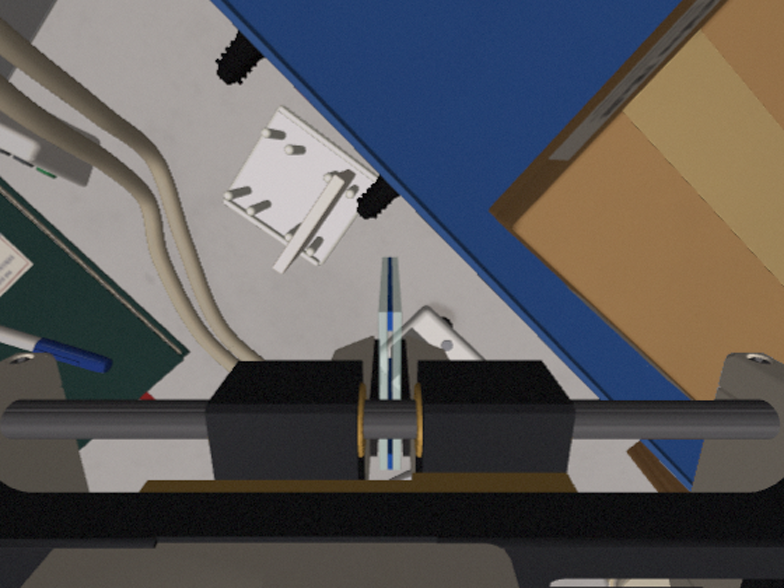

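That call was malformed and refused, so only the second one ran, at low height. It did no harm: the picture shows the cassette held vertically at (390,360), the ceramic still in the rack at (315,220), and no contact. I'll raise it now and finish the turn.

Emit:
carry_out(steps=[0,0,0,0.4,0.17,0,0,0,0.8,0.34,0,0,0,0.9,0.51,0,0,0,0.9,0.68,0,0,0,0.9,0.85,0,0,0,0.9,1,0,0,0,0.9,1])

```text
clock: 9.5
position: [0.42, 0.2395, 0.2567]
ee_rot: [-1.323, 1.012, -1.011]
force: [-0.5, 0.8, -1.1]
width: 0.085
```

```bash
python3 - <<'E'
from fr import *
s=arm.observe();M=Rn.from_rotvec(s['ee_rot']).as_matrix();print(s['position'],np.degrees(np.arctan2(M[1,2],M[0,2])),s['joints'].round(2))
# clamp refine from w1: pin hole, pin, and cloud of back wall in clamp frame
for n in('w1','w2','top0'):
  v=V(n);C=v.cloud();P=C[v.d>0]
  q=np.c_[(P[:,:2]-O)@xv,(P[:,:2]-O)@yv]*1000;Z=P[:,2]*1000
  m=(Z>88)&(Z<95)&(abs(q[:,0])<35)&(abs(q[:,1])<75)
  print(n,m.sum())
  for y in range(-65,60,10):
    k=m&(abs(q[:,1]-y)<5)&(q[:,0]>-3);
    if k.sum()>3: print(y,k.sum(),np.percentile(q[k,0],[3,50,97]).round(1),Z[k].mean().round(1),end=' | ')
  k=m&(q[:,0]>0); print('\n y ext',np.percentile(q[k,1],[1,99]) if k.any() else '')
v=V('w1');print('hole',v.ray(706/1.4,341/1.4,.092),'hinge',v.ray(591/1.4,323/1.4,.092),'pintop',v.ray(580/1.4,321/1.4,.116))
E
```

```text
[0.4199811  0.23949978 0.25672179] 15.211175862511794 [ 0.17  0.34 -1.01  1.81  0.31  1.17 -0.67]
w1 1251
-65 53 [-2.8  3.9 14.9] 90.2 | -55 109 [-1.4  7.3 15. ] 90.2 | -45 113 [-1.9  7.2 15.1] 90.0 | -35 49 [ 8.6 12.2 15.2] 89.9 | -25 48 [ 8.6 12.2 15.2] 89.9 | -15 49 [ 8.4 12.1 15.2] 89.9 | -5 51 [ 8.6 12.1 14.9] 89.8 | 5 46 [ 8.2 11.6 14.4] 89.9 | 15 49 [ 8.3 11.6 14.7] 89.8 | 25 48 [ 8.3 12.  14.8] 89.8 | 35 48 [ 8.  11.6 14.4] 90.0 | 45 101 [-2.7  7.5 14.5] 89.9 | 55 38 [-0.3  6.4 13.7] 89.5 | 
 y ext [-64.04841681  72.03939217]
w2 488
25 68 [ 8.2 11.9 14.9] 89.8 | 35 89 [ 8.1 12.1 15.3] 89.8 | 45 170 [-2.   8.8 14.6] 89.8 | 55 76 [ 1.9  7.7 14.6] 89.4 | 
 y ext [23.09290398 74.55136071]
top0 677
-65 26 [-2.5  2.8 12. ] 91.1 | -55 56 [-0.8  6.5 13.9] 90.5 | -45 51 [-2.   6.9 13.5] 90.8 | -35 27 [ 6.6 10.2 13.3] 90.4 | -25 26 [ 6.6 10.1 13.2] 90.7 | -15 27 [ 7.  10.3 13.5] 90.2 | -5 25 [ 6.6  9.6 13.3] 90.3 | 5 26 [ 6.3  9.6 13.4] 90.8 | 15 28 [ 6.3  9.9 13.4] 90.6 | 25 28 [ 5.8  9.3 13.1] 90.6 | 35 27 [ 6.   9.8 13. ] 90.5 | 45 45 [-2.   6.8 12.4] 90.8 | 55 21 [-2.6  4.7 11.5] 90.3 | 
 y ext [-63.31951789  52.95993223]
hole [0.43250994 0.06190901 0.092     ] hinge [0.40477366 0.158877   0.092     ] pintop [0.40616067 0.18256703 0.116     ]
```

Emit:
carry_out(steps=[0,0,-0.3,-0.2,0,0,0,-0.6,-0.4,0,0,0.05,-0.9,-0.4,0,0,0.05,-0.9,-0.4,0,0,0.05,-0.9,-0.4,0,0,0.05,-0.9,-0.4,0])

```text
clock: 10.1
position: [0.4254, 0.15, 0.2172]
ee_rot: [-1.321, 1.013, -1.013]
force: [-0.7, -0.1, -1.6]
width: 0.087
```

```bash
python3 - <<'E'
from fr import *
s=arm.observe();M=Rn.from_rotvec(s['ee_rot']).as_matrix();print(s['position'],np.degrees(np.arctan2(M[1,2],M[0,2])),s['joints'].round(2))
snap('wrist','w4');a=cv2.resize(cv2.imread('pics/w4.png'),(784,588),interpolation=cv2.INTER_CUBIC)
snap('side','s4');b=cv2.imread('pics/s4.png')[60:330,180:450];b=cv2.resize(b,(588,588),interpolation=cv2.INTER_CUBIC)
cv2.imwrite('pics/m4.png',np.hstack([a[:,190:590][:, :],cv2.resize(b,(400,400)) if 0 else b[:,94:494]]))
v=V('w4');C=v.cloud();P=C[v.d>0]
q=np.c_[(P[:,:2]-O)@xv,(P[:,:2]-O)@yv]*1000;Z=P[:,2]*1000
m=(Z>86)&(Z<95)&(abs(q[:,0])<35)&(abs(q[:,1])<75)
for y in range(-65,80,10):
    k=m&(abs(q[:,1]-y)<5)&(q[:,0]>-3)
    if k.sum()>3: print(y,k.sum(),np.percentile(q[k,0],[3,50,97]).round(1),Z[k].mean().round(1),end=' | ')
E
```

```text
[0.42535444 0.14997038 0.21717172] 15.044874747487215 [ 0.36  0.31 -1.    1.93  0.3   1.05 -0.5 ]
-25 14 [12.5 13.  13.6] 90.4 | -15 16 [12.5 13.  13.5] 90.3 | -5 10 [12.5 13.  13.5] 90.6 | 45 89 [-2.7  3.  13.5] 89.9 | 55 92 [-2.6  5.9 14.4] 89.1 | 65 12 [10.6 13.  13.5] 86.6 | 75 10 [ 9.1 10.6 12.3] 88.2 |
```

View pics/m4.png

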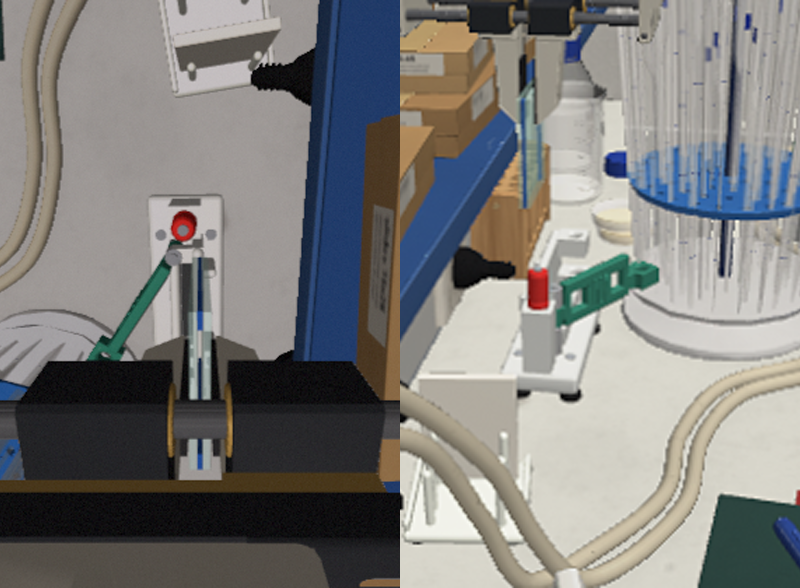

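The wrist half shows the cassette over the clamp at (200,350), the hinge disc at (174,256) and the pin top at (183,229). The side half shows the cassette clear above the clamp.

```bash
python3 - <<'E'
from fr import *
f=lambda p:(((p[:2]-O)@xv*1000).round(1),((p[:2]-O)@yv*1000).round(1))
v=V('w4');C=v.cloud()
h=v.ray(364/1.4,256/1.4,.092);print('hinge (expect -8,48)',f(h))
pt=v.ray(373/1.4,229/1.4,.116);print('pin',pt,f(pt))
# red head centroid by color and depth
m=(v.im[...,0].astype(int)-v.im[...,1]>90)&(v.d>0);P=C[m];P=P[P[:,2]>.08];print(len(P));T=P[P[:,2]>.111];print('red top',T.mean(0),len(T),f(T.mean(0)),P.min(0),P.max(0))
v=V('w1');print('hole w1 (-8,-54)',f(v.ray(706/1.4,341/1.4,.092)),'hinge w1',f(v.ray(591/1.4,323/1.4,.092)))
# seal/base edges in w1: lip top 53mm
for n in('w1','w4'):
  v=V(n);P=v.cloud()[v.d>0];q=np.c_[(P[:,:2]-O)@xv,(P[:,:2]-O)@yv]*1000;Z=P[:,2]*1000
  k=(Z>33)&(Z<38)&(abs(q[:,0])<60)&(abs(q[:,1])<110);print(n,'base x',np.percentile(q[k,0],[.5,99.5]),'y',np.percentile(q[k,1],[.5,99.5]))
  k=(Z>88)&(Z<94)&(abs(q[:,0])<25)&(abs(q[:,1])<75)
  print('top y',np.percentile(q[k,1],[.5,99.5]))
# cassette in tool frame from w4
s=arm.observe();M=Rn.from_rotvec(s['ee_rot']).as_matrix()
v=V('w4');P=v.cloud()[v.d>0];L=(P-s['position'])@M*1000
k=(abs(L[:,2])<15)&(abs(L[:,0])<45)&(L[:,1]>0)&(L[:,1]<70)
print(k.sum(),np.percentile(L[k],[1,50,99],axis=0).round(1))
E
```

```text
hinge (expect -8,48) (np.float64(-4.4), np.float64(49.0))
pin [0.40651213 0.1829734  0.116     ] (np.float64(2.7), np.float64(71.3))
176
red top [0.40579688 0.18335749 0.11422246] 163 (np.float64(2.1), np.float64(71.9)) [0.39901766 0.17583629 0.08852907] [0.41285957 0.19026597 0.11675825]
hole w1 (-8,-54) (np.float64(-3.5), np.float64(-52.4)) hinge w1 (np.float64(-5.2), np.float64(48.5))
w1 base x [-59.38665238  30.96279877] y [-107.78698931   82.33434918]
top y [-65.35080233  73.07179861]
w4 base x [-26.76198304  31.29566059] y [-40.16093238  82.06053747]
top y [-25.20341544  73.26591756]
500 [[-30.4   0.2  -5.9]
 [-29.9  22.3   0.3]
 [ 29.5  55.2   6.9]]
```

```bash
python3 - <<'E'
from fr import *
s=arm.observe();M=Rn.from_rotvec(s['ee_rot']).as_matrix()
for n in('w4','s4'):
  v=V(n);C=v.cloud();L=(C-s['position'])@M*1000
  for lo,hi in((-5,15),(15,25),(25,35),(35,45),(45,58)):
    k=(v.d>0)&(abs(L[...,2])<7)&(abs(L[...,0])<45)&(L[...,1]>lo)&(L[...,1]<hi)
    if k.sum()>3: print(n,lo,k.sum(),L[k][:,0].min().round(1),L[k][:,0].max().round(1),'z med',np.median(L[k][:,2]).round(1),np.percentile(L[k][:,2],[5,95]).round(1))
  k=(v.d>0)&(abs(L[...,2])<8)&(abs(L[...,0])<45)&(L[...,1]>-30)&(L[...,1]<70)
  print('y max/min',L[k][:,1].min(),L[k][:,1].max())
p=s['position'][:2]-O;print('TCP in clamp guess',p@xv*1000,p@yv*1000)
E
```

```text
w4 -5 241 -30.6 24.1 z med 0.8 [-5.8  5.8]
w4 15 104 -30.4 27.4 z med 0.8 [-2.8  3.8]
w4 25 73 -30.4 27.7 z med 0.2 [-2.9  3.7]
w4 35 78 -30.3 31.9 z med 0.1 [-2.5  3.7]
w4 45 80 -30.3 27.4 z med 0.1 [-2.6  3.7]
y max/min -29.969978770825513 56.614598170397755
s4 -5 119 -32.9 28.0 z med -1.3 [-3.2  4. ]
s4 15 69 -32.8 26.5 z med -1.4 [-3.1  3.7]
s4 25 72 -31.9 36.1 z med -1.4 [-3.1  4. ]
s4 35 76 -32.4 35.2 z med -1.4 [-3.1  3.9]
s4 45 74 -32.6 33.5 z med -1.5 [-3.2  4.4]
y max/min -29.85545153304115 55.073588751530906
TCP in clamp guess 12.285432294687567 34.58955414680526
```

Emit:
carry_out(steps=[0,0,-0.15,0,0.01,0,0,-0.33,0,0.01,0,0,-0.33,-0.3,0.01,0,0,-0.33,-0.6,0.01,0,0,-0.33,-0.6,0.01,0,0,-0.33,-0.6,0.01])

```text
clock: 10.8
position: [0.4251, 0.1166, 0.1573]
ee_rot: [-1.326, 1.007, -1.005]
force: [0.6, -0.5, -0.6]
width: 0.086
```

Emit:
carry_out(steps=[0,0,0,-0.1,0,0,0,0,-0.2,0,0,0,0,-0.3,0,0,0,0,-0.4,0,0,0,0,-0.4,0])

```text
clock: 11.3
position: [0.425, 0.1153, 0.1156]
ee_rot: [-1.326, 1.008, -1.007]
force: [0.4, -0.2, -1.7]
width: 0.085
```

```bash
python3 - <<'E'
from fr import *
s=arm.observe();M=Rn.from_rotvec(s['ee_rot']).as_matrix();print(s['position'],np.degrees(np.arctan2(M[1,2],M[0,2])),s['force'])
p=s['position'][:2]-O;print('TCP in clamp guess',p@xv*1000,p@yv*1000)
snap('wrist','w5');snap('side','s5')
a=cv2.imread('pics/w5.png')[60:300,180:400];b=cv2.imread('pics/s5.png')[130:270,250:390]
cv2.imwrite('pics/m5.png',np.hstack([cv2.resize(a,None,fx=2.3,fy=2.3,interpolation=2)[:550,:396],cv2.resize(b,(396,550))[:,:] if 0 else cv2.resize(b[:,:101],None,fx=3.93,fy=3.93,interpolation=2)[:550,:396]]))
E
```

```text
[0.42499484 0.11533697 0.1156489 ] 15.533585489380085 [ 0.3870166  -0.19396543 -1.73957449]
TCP in clamp guess 3.0745029733617932 1.197783814242977
```

View pics/m5.png

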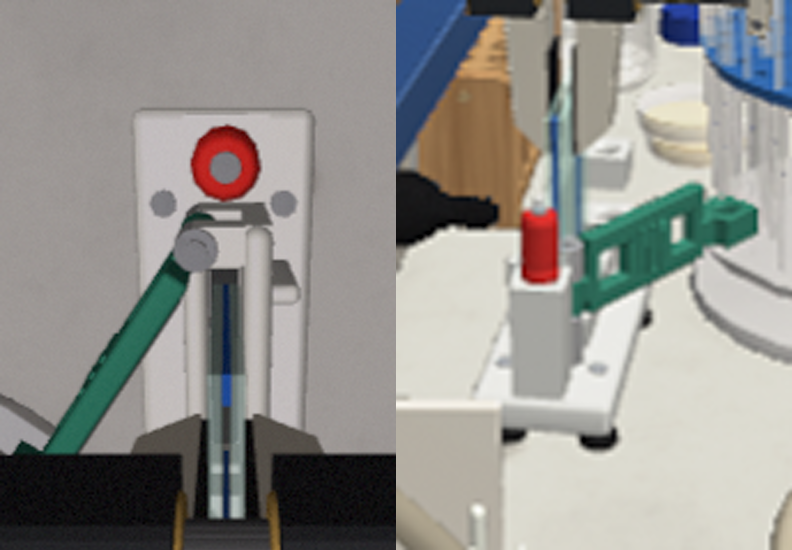

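The wrist view shows the cassette centred over the slot, with its faces and the slot both at columns 212–238. Continuing down.

Emit:
carry_out(steps=[0,0,0.01,-0.04,0,0,0,0.01,-0.08,0,0,0,0.01,-0.12,0,0,0,0.01,-0.12,0,0,0,0.01,-0.12,0])

```text
clock: 11.9
position: [0.4252, 0.1164, 0.1046]
ee_rot: [-1.326, 1.007, -1.007]
force: [-2.4, -0.3, -2.3]
width: 0.088
```

Emit:
carry_out(steps=[0,0,0,-0.02,0,0,0,0,-0.04,0,0,0,0,-0.06,0,0,0,0,-0.07,0,0,0,0,-0.07,0])

```text
clock: 12.4
position: [0.4252, 0.1164, 0.0975]
ee_rot: [-1.326, 1.008, -1.007]
force: [-2.8, -0.2, -2.5]
width: 0.089
```

Emit:
carry_out(steps=[0,-0.01,0,-0.01,0,0,-0.01,0,-0.02,0,0,-0.01,0,-0.025,0,0,-0.01,0,-0.025,0,0,-0.01,0,-0.025,0])

```text
clock: 12.9
position: [0.425, 0.1169, 0.0961]
ee_rot: [-1.324, 1.006, -1.008]
force: [-4.1, -1.1, 13.2]
width: 0.082
```

Emit:
carry_out(steps=[0.1,0,0,0.01,0,0.25,0,0,0.02,0,0.3,0,0,0.03,0,0.3,0,0,0.1,0,0.3,0,0,0.3,0,0.3,0,0,0.6,0,0.3,0,0,0.8,0,0.3,0,0,0.8,0])

```text
clock: 13.7
position: [0.4259, 0.1174, 0.1779]
ee_rot: [-1.322, 1.004, -1.009]
force: [-1.2, 0.6, -0.3]
width: 0.298
```

```bash
python3 - <<'E'
from fr import *
s=arm.observe();print(s['position'],s['force'],s['joints'].round(2))
snap('wrist','w6');snap('side','s6')
for n in('w6','s6'):
  v=V(n);P=v.cloud()[v.d>0];q=np.c_[(P[:,:2]-O)@xv,(P[:,:2]-O)@yv]*1000;Z=P[:,2]*1000
  k=(abs(q[:,0]-3)<9)&(abs(q[:,1])<42)&(Z>97)&(Z<130)
  print(n,k.sum(),np.percentile(Z[k],[50,95,99]).round(1),'y',np.percentile(q[k,1],[.5,99.5]).round(1),'x',np.percentile(q[k,0],[2,50,98]).round(1))
a=cv2.imread('pics/w6.png')[60:300,180:400];b=cv2.imread('pics/s6.png')[130:270,250:390]
cv2.imwrite('pics/m6.png',np.hstack([cv2.resize(a,None,fx=2.3,fy=2.3,interpolation=2)[:550,:396],cv2.resize(b[:,:101],None,fx=3.93,fy=3.93,interpolation=2)[:550,:396]]))
E
```

```text
[0.42589252 0.11743185 0.1779254 ] [-1.15361153  0.56675667 -0.27485594] [ 0.41  0.34 -0.98  2.01  0.35  0.96 -0.48]
w6 773 [118.4 119.4 119.9] y [-30.7  33. ] x [-0.3  3.5  7.3]
s6 190 [114.9 121.1 121.4] y [-29.4  35.2] x [-0.2  2.7  8.6]
```

View pics/m6.png

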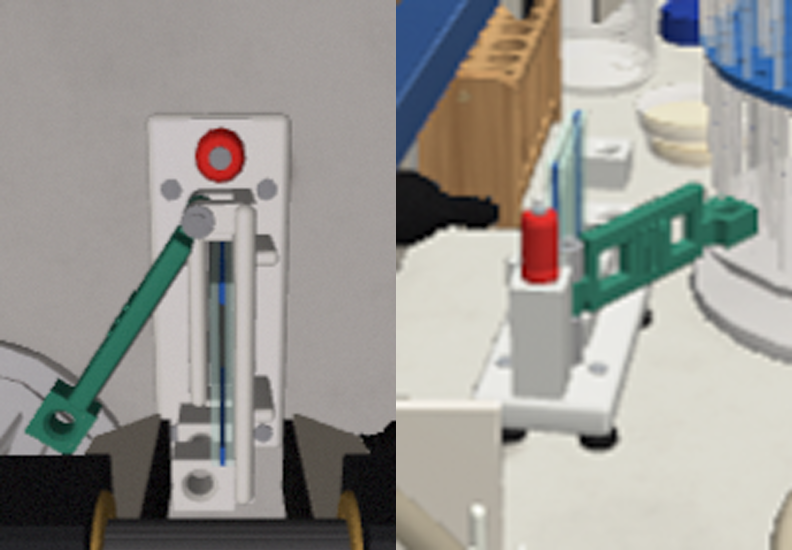

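The cassette is seated: its top is at 119.5 mm and it is centred at guess-frame (3.5, 1.2). The hole is visible at (199,485). Next I'll check how far the gripper body would clear the column while shutting the gate and pinching.

```bash
cat >> fr.py <<'E'
O=O+.0035*xv+.0012*yv
th=np.arctan2(xv[1],xv[0])+np.radians(.3);xv=np.array([np.cos(th),np.sin(th)]);yv=np.array([-xv[1],xv[0]])
f=lambda P:np.c_[(P[:,:2]-O)@xv,(P[:,:2]-O)@yv,P[:,2]]*1000
g=lambda x,y:O+(x*xv+y*yv)/1000
E
python3 - <<'E'
from fr import *
v=V('w6');h=v.ray(180+199/2.3,60+485/2.3,.092);print('O',O,'hole w6',h,f(h[None]),'pred',g(-8,-54),'deg',np.degrees(th))
C=v.cloud();gm=(v.im[...,1].astype(int)-v.im[...,0]>40)&(v.im[...,1].astype(int)>v.im[...,2]+10)&(v.d>0)
G=f(C[gm]);G=G[(G[:,2]>55)&(G[:,2]<96)&(abs(G[:,0])<90)&(abs(G[:,1])<80)];pc=np.polyfit(G[:,1],G[:,0],1);print('gate pts',len(G),'slope ang',np.arctan(pc[0]), G.min(0),G.max(0))
Ps=[]
for n in('top0','side0','w1'):
  w=V(n);Ps.append(w.cloud()[w.d>0])
Q=f(np.vstack(Ps));np.save('pics/Q.npy',Q)
Q=Q[(abs(Q[:,0])<200)&(abs(Q[:,1])<200)]
def depth(cx,cy,yaw,z0,z1=260):
  a=np.radians(yaw);D=Q[(Q[:,2]>z0)&(Q[:,2]<z1)];d=D[:,:2]-[cx,cy]
  u=d@[np.cos(a),np.sin(a)];w=d@[-np.sin(a),np.cos(a)]
  # signed clearance of points to rectangle 95x37.5
  dx=abs(u)-95;dy=abs(w)-37.5;s=np.where((dx>0)&(dy>0),np.hypot(dx,dy),np.maximum(dx,dy))
  i=np.argsort(s)[5];return s[i].round(0),D[i].round(0)
for yaw in(-12,-8,-4,0,4):
  for cy in(0,8,14,20): print('pinch',yaw,cy,depth(0,cy,yaw,142))
for yaw in(100,110,120,130,140):print('pin',yaw,depth(-8,-54,yaw,155),depth(-8+3*np.sin(np.radians(yaw)),-54-3*np.cos(np.radians(yaw)),yaw,155))
E
```

```text
O [0.42540525 0.1154493 ] hole w6 [0.43156163 0.06048505 0.092     ] [[ -8.57358569 -54.63939482  92.        ]] pred [0.43194605 0.06125319] deg 15.30858466426829
gate pts 1213 slope ang 0.577842192128548 [-79.63980861 -50.17308796  59.66375271] [-11.52219092  41.35564483  92.33937662]
pinch -12 0 (np.float64(2.0), array([103.,  17., 172.]))
pinch -12 8 (np.float64(1.0), array([101.,  24., 153.]))
pinch -12 14 (np.float64(0.0), array([101.,  30., 180.]))
pinch -12 20 (np.float64(0.0), array([101.,  34., 155.]))
pinch -8 0 (np.float64(0.0), array([-99., -24., 254.]))
pinch -8 8 (np.float64(2.0), array([101.,  30., 174.]))
pinch -8 14 (np.float64(1.0), array([100.,  39., 169.]))
pinch -8 20 (np.float64(1.0), array([100.,  42., 166.]))
pinch -4 0 (np.float64(-2.0), array([-83., -29., 259.]))
pinch -4 8 (np.float64(2.0), array([-99., -24., 257.]))
pinch -4 14 (np.float64(3.0), array([100.,  45., 163.]))
pinch -4 20 (np.float64(3.0), array([100.,  50., 170.]))
pinch 0 0 (np.float64(-8.0), array([-81., -30., 247.]))
pinch 0 8 (np.float64(0.0), array([-81., -30., 247.]))
pinch 0 14 (np.float64(4.0), array([-99., -24., 253.]))
pinch 0 20 (np.float64(4.0), array([ 99.,  59., 152.]))
pinch 4 0 (np.float64(-12.0), array([-81., -30., 249.]))
pinch 4 8 (np.float64(-6.0), array([-82., -30., 212.]))
pinch 4 14 (np.float64(0.0), array([-82., -30., 212.]))
pinch 4 20 (np.float64(6.0), array([101.,  19., 156.]))
pin 100 (np.float64(-2.0), array([ -35., -103.,  255.])) (np.float64(1.0), array([ -35., -103.,  255.]))
pin 110 (np.float64(2.0), array([-40., -82., 246.])) (np.float64(5.0), array([-40., -82., 246.]))
pin 120 (np.float64(2.0), array([-49., -62., 248.])) (np.float64(5.0), array([-49., -62., 248.]))
pin 130 (np.float64(-5.0), array([-62., -40., 252.])) (np.float64(-2.0), array([-62., -40., 252.]))
pin 140 (np.float64(-13.0), array([-63., -40., 230.])) (np.float64(-10.0), array([-63., -40., 230.]))
```

Emit:
carry_out(steps=[0.6,-0.02,0.06,0,0,0.99,-0.04,0.12,0,0,0.99,-0.04,0.12,0,0,0.99,-0.04,0.12,0,0,0.99,-0.04,0.12,-0.2,0,0.99,-0.04,0.12,-0.4,0,0.99,-0.04,0.12,-0.6,0,0.99,-0.04,0.12,-0.6,0,0.99,-0.04,0.12,-0.6,0])

```text
clock: 14.7
position: [0.4202, 0.1287, 0.1154]
ee_rot: [-1.326, 1.008, -1.006]
force: [0.3, -0.1, 0.7]
width: 0.978
```

```bash
python3 - <<'E'
from fr import *
s=arm.observe();M=Rn.from_rotvec(s['ee_rot']).as_matrix();print(s['position'],np.degrees(np.arctan2(M[1,2],M[0,2])),s['force'],s['width'],f(s['position'][None]))
E
```

```text
[0.42015664 0.12867662 0.11538396] 15.551915362434363 [ 0.28171275 -0.13502535  0.69980175] 0.9779553258725444 [[ -1.57012862  14.14371587 115.38395822]]
```

Emit:
carry_out(steps=[0.99,0.02,0,0,0,0.99,0.02,0,-0.1,0,0.99,0.02,0,-0.2,0,0.99,0.02,0,-0.3,0,0.99,0.02,0,-0.34,0,0.99,0.02,0,-0.34,0,0.99,0.02,0,-0.34,0])

```text
clock: 15.4
position: [0.4223, 0.1287, 0.0812]
ee_rot: [-1.326, 1.007, -1.007]
force: [-0.2, 0.5, 0.6]
width: 0.991
```

Emit:
carry_out(steps=[0.8,0,0,0,0,0.7,0,0,0,0,0.6,0,0,0,0,0.5,0,0,0,0,0.42,0,0,0,0,0.36,0,0,0,0,0.36,0,0,0,0,0.36,0,0,0,0], grip_force=10)

```text
clock: 16.2
position: [0.4223, 0.1284, 0.0812]
ee_rot: [-1.325, 1.007, -1.007]
force: [-1.1, -1.0, 0.4]
width: 0.377
```

Opening is 35 mm (0.377), so I'll close fully to shut the gate.

Emit:
carry_out(steps=[0.3,0,0,0,0,0.25,0,0,0,0,0.2,0,0,0,0,0.15,0,0,0,0,0.15,0,0,0,0,0.15,0,0,0,0,0.15,0,0,0,0], grip_force=12)

```text
clock: 16.9
position: [0.4216, 0.1282, 0.0811]
ee_rot: [-1.327, 1.008, -1.007]
force: [-4.8, -2.4, 2.6]
width: 0.261
```

```bash
python3 - <<'E'
from fr import *
s=arm.observe();print(s['position'],s['force'],s['width']*92,f(s['position'][None]))
snap('side','s7');snap('wrist','w7')
for n in('s7','w7'):
  v=V(n);C=v.cloud();gm=(v.im[...,1].astype(int)-v.im[...,0]>40)&(v.im[...,1].astype(int)>v.im[...,2]+10)&(v.d>0)
  G=f(C[gm]);G=G[(G[:,2]>57)&(G[:,2]<96)&(abs(G[:,0])<90)&(abs(G[:,1])<80)]
  if len(G)>5:print(n,len(G),np.arctan(np.polyfit(G[:,1],G[:,0],1)[0]),np.median(G,0),G.min(0),G.max(0))
E
```

```text
[0.42159571 0.12818315 0.08109208] [-4.79244092 -2.4278213   2.56093884] 24.02775501530507 [[-0.31240218 13.28781743 81.09208435]]
s7 90 -0.07763574350409494 [-9.95598342 23.41676041 86.95826602] [-13.52630268  -9.49404829  63.09659882] [-2.81392104 53.20634802 93.61480014]
w7 1174 0.009557770439315605 [-8.65129437 12.78342595 90.31746527] [-18.82826997 -45.8408117   62.70570499] [-4.8857451  51.75825866 92.43187533]
```

The gate is shut: the opening is 24.0 mm and the gate's fitted angle is about 0.01 rad. Now for the pin.

Emit:
carry_out(steps=[0.3,0,0,0,0,0.36,0,0,0,0,0.4,0,0,0,0,0.4,0,0,0.2,0,0.4,0,0,0.5,0,0.4,0,0,0.9,0,0.4,0,0,1,0,0.4,0,0,1,0])

```text
clock: 17.8
position: [0.4237, 0.129, 0.1827]
ee_rot: [-1.322, 1.005, -1.01]
force: [0.5, 0.0, -0.4]
width: 0.397
```

Emit:
carry_out(steps=[0.3,0,0.1,0,-0.17,0.3,0,0.2,0,-0.34,0.3,0,0.3,0,-0.51,0.3,0,0.4,0,-0.68,0.3,0,0.4,0,-0.85,0.3,0,0.4,0,-1,0.3,0,0.4,0,-1])

```text
clock: 18.5
position: [0.4218, 0.1682, 0.1799]
ee_rot: [-0.921, 1.579, -1.579]
force: [-1.2, 0.4, 0.2]
width: 0.301
```

```bash
python3 - <<'E'
from fr import *
s=arm.observe();M=Rn.from_rotvec(s['ee_rot']).as_matrix();print(s['position'],np.degrees(np.arctan2(M[1,2],M[0,2])),f(s['position'][None]),s['width'],s['joints'].round(2))
snap('wrist','w8');snap('side','s8')
v=V('w6');print('pin w6',f(v.ray(180+220/2.3,60+158/2.3,.116)[None]))
for n in('w4','w6','w7','w8','s8','top0'):
  v=V(n);C=v.cloud();m=(v.im[...,0].astype(int)-v.im[...,1]>70)&(v.im[...,0].astype(int)-v.im[...,2]>70)&(v.d>0)
  P=f(C[m]);P=P[(P[:,2]>85)&(P[:,2]<120)&(abs(P[:,0])<20)&(abs(P[:,1]-70)<20)]
  if len(P)>8:
    T=P[P[:,2]>112];print(n,len(P),'mid-range',((P.min(0)+P.max(0))/2).round(1),'extent',(P.max(0)-P.min(0)).round(1),'top mean',T.mean(0).round(1),len(T))
  v=V(n);C=v.cloud();gm=(v.im[...,1].astype(int)-v.im[...,0]>40)&(v.im[...,1].astype(int)>v.im[...,2]+10)&(v.d>0)
  G=f(C[gm]);G=G[(G[:,2]>80)&(G[:,2]<96)&(abs(G[:,0])<30)&(abs(G[:,1])<80)]
  if n in('w8','s8') and len(G)>5: print('gate',len(G),np.arctan(np.polyfit(G[:,1],G[:,0],1)[0]),np.median(G,0))
E
```

```text
[0.42181674 0.16818297 0.1798964 ] -29.566039443279763 [[ 10.46143295  51.81000011 179.89640104]] 0.30119012044495186 [ 0.15  0.31 -0.79  1.98  0.27  0.95 -1.29]
pin w6 [[ -0.51227697  69.4693392  116.        ]]
w4 214 mid-range [ -1.1  70.4 102.6] extent [14.2 14.1 28.2] top mean [ -0.7  70.6 114.3] 175
w6 295 mid-range [ -1.   70.1 103. ] extent [14.1 14.5 27.8] top mean [ -0.7  70.  114.2] 261
w7 912 mid-range [ -1.2  70.2 102.6] extent [14.9 15.1 29. ] top mean [ -0.8  70.5 114.1] 738
w8 278 mid-range [-1.000e-01  7.040e+01  1.021e+02] extent [14.6 14.4 29.4] top mean [  0.5  70.2 114.1] 208
gate 99 0.14404235158639403 [-8.77102111 32.33967114 90.35571381]
s8 156 mid-range [  0.2  73.5 104. ] extent [13.8 14.  28.8] top mean [ -0.5  74.5 115.2] 41
gate 112 -0.020380421769371458 [-8.79860982  5.10953501 91.92029281]
top0 48 mid-range [ -3.   70.  105.2] extent [13.1 13.4 24.9] top mean [ -3.1  70.  114.8] 44
```

Emit:
carry_out(steps=[0.32,-0.06,0.1,0,-0.17,0.32,-0.136,0.17,0,-0.336,0.32,-0.136,0.17,-0.2,-0.336,0.32,-0.136,0.17,-0.45,-0.336,0.32,-0.136,0.17,-0.45,-0.336,0.32,-0.136,0.17,-0.45,-0.336])

```text
clock: 19.2
position: [0.4084, 0.1854, 0.1361]
ee_rot: [-0.737, 1.755, -1.754]
force: [0.3, 0.6, -0.4]
width: 0.323
```

```bash
python3 - <<'E'
from fr import *
s=arm.observe();M=Rn.from_rotvec(s['ee_rot']).as_matrix();print(s['position'],np.degrees(np.arctan2(M[1,2],M[0,2])),f(s['position'][None]),s['width'],s['force'])
E
```

```text
[0.40835845 0.18543533 0.13611544] -44.48323474100635 [[  2.03559753  72.0034307  136.11543574]] 0.3228296435935481 [ 0.25001797  0.64933696 -0.41580751]
```

Emit:
carry_out(steps=[0.32,0,0,-0.15,0,0.32,0,0,-0.3,0,0.32,0,0,-0.4,0,0.32,0,0,-0.4,0,0.32,0,0,-0.4,0])

```text
clock: 19.7
position: [0.4091, 0.1858, 0.0968]
ee_rot: [-0.734, 1.755, -1.755]
force: [0.4, 0.8, 0.0]
width: 0.324
```

Emit:
carry_out(steps=[0.15,0,0,0,0,0.1,0,0,0,0,0.1,0,0,0,0,0,0,0,0,0,0,0,0,0,0], grip_force=25)

```text
clock: 20.2
position: [0.4091, 0.1857, 0.0967]
ee_rot: [-0.733, 1.755, -1.755]
force: [-0.3, -0.2, 5.9]
width: 0.162
```

Emit:
carry_out(steps=[0,0,0,0.1,0,0,0,0,0.25,0,0,0,0,0.45,0,0,0,0,0.65,0,0,0,0,0.85,0,0,0,0,1,0,0,0,0,1,0])

```text
clock: 20.9
position: [0.4095, 0.1862, 0.1983]
ee_rot: [-0.731, 1.754, -1.754]
force: [0.1, -0.7, -1.3]
width: 0.159
```

```bash
cat > pin.py <<'E'
from fr import *
import sys
t=sys.argv[1]
s=arm.observe();M=Rn.from_rotvec(s['ee_rot']).as_matrix();print(s['position'],np.degrees(np.arctan2(M[1,2],M[0,2])),f(s['position'][None]).round(1),s['width'],s['force'].round(1))
for c in('wrist','side'):
  n=snap(c,c[0]+t);v=V(n);C=v.cloud();I=v.im.astype(int);L=(C-s['position'])@M*1000
  m=(I[...,0]-I[...,1]>70)&(I[...,0]-I[...,2]>70)&(v.d>0)&(np.abs(L).max(-1)<45)
  if m.sum()>8: P=L[m];print(n,'head in tool',m.sum(),P.min(0).round(1),P.max(0).round(1))
  m=(v.d>0)&(abs(L[...,0])<12)&(abs(L[...,2])<12)&(L[...,1]>0)&(L[...,1]<70)
  if m.sum()>8:
    P=L[m]
    for lo in range(0,64,8):
      k=(P[:,1]>=lo)&(P[:,1]<lo+8)
      if k.sum()>2:print(lo,k.sum(),P[k][:,[0,2]].min(0).round(1),P[k][:,[0,2]].max(0).round(1),end=' | ')
    print('tip',P[:,1].max().round(1))
E
python3 pin.py 9; python3 - <<'E'
import cv2,numpy as np
a=cv2.imread('pics/w9.png')[100:330,170:390];b=cv2.imread('pics/s9.png')[100:260,230:390]
cv2.imwrite('pics/m9.png',np.hstack([cv2.resize(a,(396,414)),cv2.resize(b,(400,414))]))
E
```

```text
[0.40951013 0.18623441 0.19830768] -44.592251723232124 [[  3.4  72.5 198.3]] 0.15909086932119598 [ 0.1 -0.7 -1.3]
w9 head in tool 546 [ -4.2 -19.7  -7.3] [5.9 9.7 7.5]
0 206 [-11.5 -11.3] [ 3.  11.5] | 8 40 [-4.3 -7.3] [1.  7.6] | 16 21 [ 0.3 -2.7] [1.9 3. ] | 24 59 [ 0.1 -3.5] [3.5 3.8] | 32 50 [ 0.2 -2.9] [2.9 3.9] | 40 47 [ 0.2 -3. ] [3.3 4.1] | 48 44 [ 0.5 -3.1] [3.3 4.3] | 56 11 [ 0.6 -3.2] [3.5 3.5] | tip 58.4
s9 head in tool 44 [-4.   2.4 -9.2] [9.9 9.5 2. ]
0 38 [-10.4 -10.9] [ 9.9 11.8] | 8 24 [-4.  -7.4] [9.8 2. ] | 16 19 [ 0.3 -5. ] [5.8 0.7] | 24 21 [ 0.2 -5.1] [6.3 1. ] | 32 19 [ 0.4 -5.6] [6.  0.2] | 40 25 [ 0.7 -4.3] [6.7 0.3] | 48 23 [-0.2 -6.3] [6.9 0.2] | 56 8 [ 0.5 -2.9] [ 6.6 -0.5] | tip 60.0
```

View pics/m9.png

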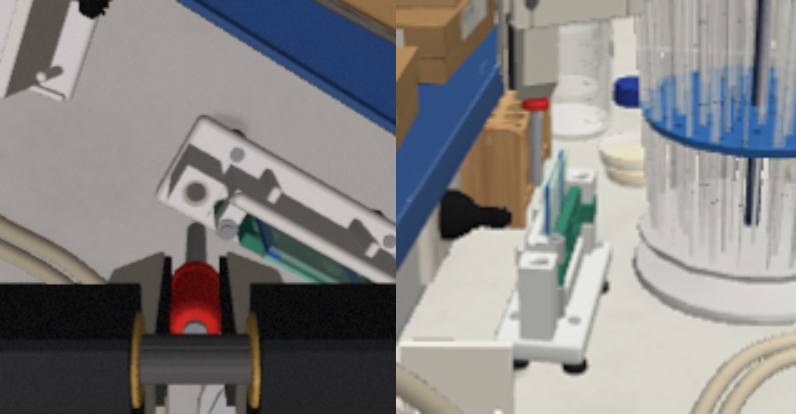

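The pin hangs straight in the jaws and the gate stays shut. I'll carry the pin over and approach the hole from the back-wall side, away from the column.

Emit:
carry_out(steps=[0,0.1,-0.2,0,0,0,0.2,-0.4,0,0,0,0.29,-0.57,0,0,0,0.34,-0.8,0,0,0,0.41,-1,0,0,0,0.41,-1,0,0,0,0.41,-1,0,0])

```text
clock: 21.7
position: [0.4492, 0.0853, 0.1954]
ee_rot: [-0.735, 1.757, -1.756]
force: [-0.5, -0.2, -0.2]
width: 0.159
```

Emit:
carry_out(steps=[0,0.01,-0.07,0,0,0,0.01,-0.07,-0.15,0,0,0.01,-0.07,-0.3,0,0,0.01,-0.07,-0.39,0,0,0.01,-0.07,-0.39,0,0,0.01,-0.07,-0.39,0])

```text
clock: 22.3
position: [0.4507, 0.0789, 0.1574]
ee_rot: [-0.735, 1.755, -1.755]
force: [0.0, 0.3, 0.4]
width: 0.161
```

```bash
python3 pin.py 10
```

```text
[0.45069937 0.0788942  0.15744201] -44.54956838395288 [[ 14.7 -41.9 157.4]] 0.16137482784064058 [0.  0.3 0.4]
w10 head in tool 669 [ -4.3 -20.   -7.3] [6.5 9.5 7.5]
0 200 [-11.2 -11.3] [ 3.1 11.6] | 8 50 [-4.3 -7.3] [1.2 7.6] | 16 23 [ 0.4 -2.7] [2.2 3.7] | 24 60 [ 0.1 -3.5] [3.7 3.8] | 32 50 [ 0.1 -2.9] [2.8 3.9] | 40 44 [ 0.3 -3. ] [3.4 4.1] | 48 42 [ 0.3 -3.2] [3.5 4.2] | 56 13 [ 0.6 -3.2] [4.  4.3] | tip 70.0
s10 head in tool 29 [-5.6  1.4 -9.2] [ 6.9  7.5 -0.9]
0 33 [-6.4 -9.2] [6.9 1.6] | 8 20 [-5.4 -7.3] [6.7 2.5] | 16 19 [-1.9 -4.5] [4.5 3.6] | 24 19 [-2.  -4.8] [4.9 2.3] | 32 17 [-1.9 -3.2] [4.8 1.3] | 40 16 [-1.5 -4.6] [3.7 2.2] | 48 5 [-1.5 -4.3] [1.7 0.1] | tip 56.1
```

Emit:
carry_out(steps=[0,-0.05,-0.05,0,0,0,-0.1,-0.1,0,0,0,-0.159,-0.147,0,0,0,-0.159,-0.147,0,0,0,-0.159,-0.147,0,0])

```text
clock: 22.9
position: [0.4348, 0.0635, 0.1574]
ee_rot: [-0.734, 1.755, -1.756]
force: [0.4, -0.1, -0.9]
width: 0.161
```

```bash
python3 pin.py 11; python3 - <<'E'
from fr import *
v=V('w11');p=v.proj([[*g(-8,-54),.092]])[0];print('hole proj',p)
x0,y0=int(p[0])-70,int(p[1])-70
a=v.im[y0:y0+130,x0:x0+130,::-1];a=cv2.resize(a,(520,520),interpolation=2)
w=V('s11');q=w.proj([[*g(-8,-54),.092]])[0].astype(int);b=w.im[q[1]-50:q[1]+30,q[0]-30:q[0]+10,::-1];b=cv2.resize(b,(260,520),interpolation=2)
cv2.imwrite('pics/m11.png',np.hstack([a,b]))
E
```

```text
[0.43477348 0.0635156  0.1574026 ] -44.633344291994106 [[ -4.7 -52.6 157.4]] 0.16118016520807923 [ 0.4 -0.1 -0.9]
w11 head in tool 551 [ -4.3 -19.7  -7.3] [6.6 9.2 7.5]
0 204 [-11.5 -11.4] [ 3.4 11. ] | 8 43 [-4.4 -7.3] [1.5 7.5] | 16 20 [ 0.1 -2.7] [2.4 3.7] | 24 61 [ 0.1 -3.5] [3.4 3.8] | 32 49 [ 0.2 -2.9] [2.9 4. ] | 40 44 [-0.1 -3. ] [3.2 4.1] | 48 44 [ 0.4 -3.2] [3.4 4.2] | 56 11 [ 0.6 -3.2] [3.5 4.3] | tip 70.0
s11 head in tool 30 [-6.4  1.4 -8.4] [ 7.9  7.8 -0.7]
0 35 [-6.7 -8.4] [7.9 2.4] | 8 16 [-5.5 -3.4] [4.6 2.7] | 16 22 [-3.3 -3.6] [3.9 2.9] | 24 22 [-3.1 -5.7] [4.7 2.3] | 32 19 [-3.6 -4.8] [4.2 2.6] | 40 21 [-2.6 -4.7] [4.9 2.5] | 48 21 [-2.4 -4. ] [4.9 3.9] | 56 7 [-1.7 -9.9] [8.4 8. ] | tip 69.8
hole proj [277.67240205 223.47730427]
```

View pics/m11.png

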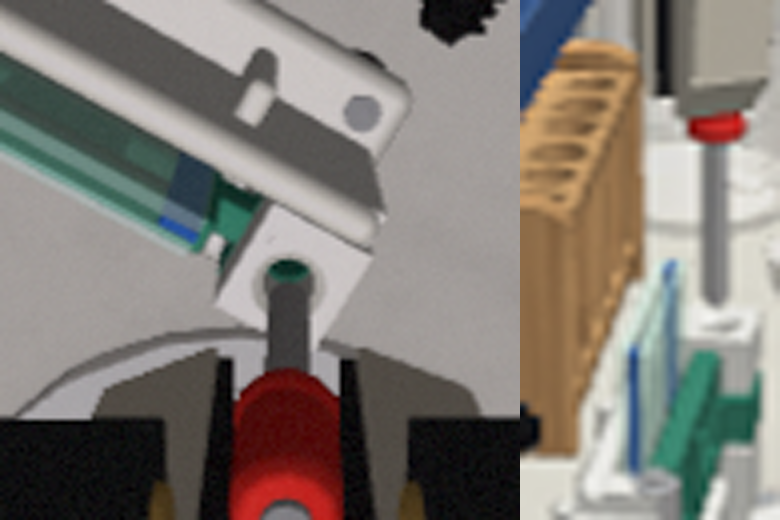

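The view shows the shank's end at (289,290) in line with the hole centre at (288,284), and the gate's green ear is visible through the hole. Lowering gently.

Emit:
carry_out(steps=[0,0,0,-0.03,0,0,0,0,-0.06,0,0,0,0,-0.09,0,0,0,0,-0.12,0,0,0,0,-0.12,0,0,0,0,-0.12,0])

```text
clock: 23.6
position: [0.4348, 0.0639, 0.1451]
ee_rot: [-0.735, 1.756, -1.755]
force: [-0.5, 1.0, -0.0]
width: 0.16
```

Emit:
carry_out(steps=[0,0,0,-0.04,0,0,0,0,-0.08,0,0,0,0,-0.12,0,0,0,0,-0.16,0,0,0,0,-0.2,0,0,0,0,-0.2,0,0,0,0,-0.2,0])

```text
clock: 24.3
position: [0.4348, 0.0639, 0.1252]
ee_rot: [-0.735, 1.755, -1.755]
force: [-0.9, 0.4, 0.2]
width: 0.158
```

Emit:
carry_out(steps=[0,0,0,-0.04,0,0,0,0,-0.08,0,0,0,0,-0.12,0,0,0,0,-0.16,0,0,0,0,-0.2,0,0,0,0,-0.22,0,0,0,0,-0.22,0,0,0,0,-0.22,0])

```text
clock: 25.1
position: [0.4348, 0.0638, 0.1032]
ee_rot: [-0.735, 1.755, -1.755]
force: [-0.7, 0.2, -0.2]
width: 0.161
```

Emit:
carry_out(steps=[0,0,0,-0.01,0,0,0,0,-0.02,0,0,0,0,-0.03,0,0,0,0,-0.04,0,0,0,0,-0.04,0,0,0,0,-0.04,0])

```text
clock: 25.7
position: [0.4354, 0.0639, 0.1009]
ee_rot: [-0.733, 1.753, -1.757]
force: [-7.5, -2.2, 29.0]
width: 0.159
```

Emit:
carry_out(steps=[0,0,0,0.03,0,0.2,0,0,0.03,0,0.28,0,0,0.03,0,0.28,0,0,0.03,0,0.28,0,0,0.15,0,0.28,0,0,0.3,0,0.28,0,0,0.38,0,0.28,0,0,0.38,0])

```text
clock: 26.5
position: [0.4358, 0.0641, 0.1385]
ee_rot: [-0.732, 1.754, -1.755]
force: [0.2, -0.3, -0.6]
width: 0.28
```

```bash
python3 - <<'E'
from fr import *
s=arm.observe();M=Rn.from_rotvec(s['ee_rot']).as_matrix();print(s['position'],f(s['position'][None]).round(1),s['width'],s['force'].round(1),s['joints'].round(2))
for c in('wrist','side'):
  n=snap(c,c[0]+'12');v=V(n);C=v.cloud();I=v.im.astype(int)
  m=(I[...,0]-I[...,1]>70)&(I[...,0]-I[...,2]>70)&(v.d>0);P=f(C[m]);P=P[(P[:,2]>85)&(abs(P[:,0])<30)&(abs(P[:,1]+54)<30)]
  if len(P)>5:print(n,len(P),P.min(0).round(1),P.max(0).round(1))
E
```

```text
[0.4357576  0.06409949 0.1385445 ] [[ -3.6 -52.3 138.5]] 0.2802680500873811 [ 0.2 -0.3 -0.6] [ 0.29  0.32 -0.68  2.07  0.28  0.83 -1.33]
w12 455 [-15.  -61.   92.6] [  0.2 -46.1 121.6]
s12 115 [-13.5 -59.5  94.8] [ -0.8 -43.7 122.8]
```

Emit:
carry_out(steps=[0.4,0.05,0.1,0.2,0,0.4,0.05,0.3,0.45,0,0.4,-0.05,0.5,0.45,0,0.4,-0.14,0.64,0.45,0.17,0.4,-0.14,0.64,0.45,0.34,0.4,-0.14,0.64,0.45,0.5,0.4,-0.14,0.64,0.45,0.5])

```text
clock: 27.3
position: [0.4204, 0.1277, 0.1816]
ee_rot: [-1.004, 1.486, -1.485]
force: [0.2, 0.1, -0.7]
width: 0.401
```

Emit:
carry_out(steps=[0.5,0,0,0,0.17,0.5,0,0,0,0.34,0.5,0,0,0,0.51,0.5,0,0,0,0.68,0.5,0,0,0,0.83,0.5,0,0,0,0.83,0.5,0,0,0,0.83])

```text
clock: 28.0
position: [0.4207, 0.1276, 0.1819]
ee_rot: [-1.321, 1.016, -1.015]
force: [0.6, 1.0, -0.7]
width: 0.498
```

```bash
cat > st.py <<'E'
from fr import *
s=arm.observe();M=Rn.from_rotvec(s['ee_rot']).as_matrix();p=f(s['position'][None])[0]
print(s['clock'],s['position'],np.degrees(np.arctan2(M[1,2],M[0,2])),p.round(1),s['width']*92,s['force'].round(1))
d=g(0,13)-s['position'][:2];print('to (0,13) units',d*10)
E
python3 st.py
```

```text
28.0 [0.42073387 0.12762734 0.18194494] 14.907377160440468 [ -1.3  13.  181.9] 45.8196252139601 [ 0.6  1.  -0.7]
to (0,13) units [0.01239152 0.00360684]
```

Emit:
carry_out(steps=[0.5,0.015,0,-0.3,0.01,0.5,0.015,0,-0.6,0.01,0.5,0.015,0,-0.8,0.01,0.5,0.015,0,-0.95,0.01,0.5,0.015,0,-1,0.01,0.5,0.015,0,-1,0.01,0.5,0.015,0,-1,0.01])

```text
clock: 28.7
position: [0.4227, 0.1281, 0.0828]
ee_rot: [-1.325, 1.005, -1.006]
force: [0.5, 0.2, -0.1]
width: 0.497
```

Emit:
carry_out(steps=[0.4,0,0,0,0,0.3,0,0,0,0,0.2,0,0,0,0,0,0,0,0,0,0,0,0,0,0,0,0,0,0,0,0,0,0,0,0,0,0,0,0,0,0,0,0,0,0], grip_force=25)

```text
clock: 29.6
position: [0.4218, 0.1275, 0.0824]
ee_rot: [-1.327, 1.005, -1.005]
force: [-3.9, -1.2, 6.4]
width: 0.262
```

```bash
python3 st.py
```

```text
29.6 [0.42183392 0.12751447 0.08244811] 15.686592390394276 [-0.3 12.6 82.4] 24.068585186488605 [-3.9 -1.2  6.4]
to (0,13) units [0.00139105 0.00473562]
```

Emit:
carry_out(steps=[0,-0.005,0,0.003,0,0,-0.005,0,0.003,0,0,-0.005,0,0.003,0,0,-0.005,0,0.003,0,0,-0.005,0,0.003,0], grip_force=30)

```text
clock: 30.1
position: [0.4219, 0.1275, 0.0825]
ee_rot: [-1.327, 1.005, -1.005]
force: [0.5, -2.0, -1.3]
width: 0.256
```

```bash
python3 st.py; python3 - <<'E'
from fr import *
for c in('wrist','side','top'):
  n=snap(c,c[0]+'13');v=V(n);C=v.cloud();I=v.im.astype(int);F=f(C.reshape(-1,3)).reshape(C.shape);ok=v.d>0
  m=ok&(I[...,0]-I[...,1]>70)&(I[...,0]-I[...,2]>70);P=F[m];P=P[(P[:,2]>85)&(abs(P[:,0])<30)&(abs(P[:,1]+54)<30)]
  if len(P)>5:print(n,'pin',len(P),P.min(0).round(1),P.max(0).round(1))
  m=ok&(I[...,1]-I[...,0]>40)&(I[...,1]>I[...,2]+10);G=F[m];G=G[(G[:,2]>57)&(G[:,2]<96)&(abs(G[:,0])<40)&(abs(G[:,1])<80)]
  if len(G)>5:print(n,'gate',len(G),np.median(G,0).round(1),G.min(0).round(1),np.arctan(np.polyfit(G[:,1],G[:,0],1)[0]).round(3))
  P=F[ok&(abs(F[...,0])<9)&(F[...,1]<42)&(F[...,1]>-36)&(F[...,2]>97)&(F[...,2]<126)]
  if len(P)>5:print(n,'cass',len(P),P.min(0).round(1),P.max(0).round(1))
  P=C[ok&(C[...,2]>.06)&(C[...,2]<.1)&(abs(C[...,0]-.40)<.06)&(abs(C[...,1]-.30)<.06)]
  if len(P)>5:print(n,'ceramic',len(P),P.mean(0).round(3),P[:,2].max().round(3))
v=V('top0');C=v.cloud();P=C[(v.d>0)&(C[...,2]>.06)&(C[...,2]<.1)&(abs(C[...,0]-.40)<.06)&(abs(C[...,1]-.28)<.03)];print('ceramic0',P.mean(0).round(3))
a=V('s13').im[100:320,200:420,::-1];cv2.imwrite('pics/m13.png',cv2.resize(a,(590,590),interpolation=2))
E
```

```text
30.1 [0.42185879 0.12754529 0.08250968] 15.686198246583986 [-0.2 12.6 82.5] 23.510165665431142 [ 0.5 -2.  -1.3]
to (0,13) units [0.00114228 0.0044274 ]
w13 gate 1174 [-8.5 12.  90.4] [-19.4 -46.4  63.8] 0.013
w13 cass 1199 [ -3.8 -26.3  97. ] [  4.4  32.4 120.3]
s13 gate 92 [-10.4  24.2  77.1] [-13.4  -4.7  62.4] -0.065
s13 cass 202 [ -3.5 -32.8  97. ] [  6.9  35.3 121.6]
s13 ceramic 831 [0.4   0.3   0.078] 0.092
t13 ceramic 299 [0.415 0.295 0.08 ] 0.093
ceramic0 [0.414 0.295 0.08 ]
```

View pics/m13.png

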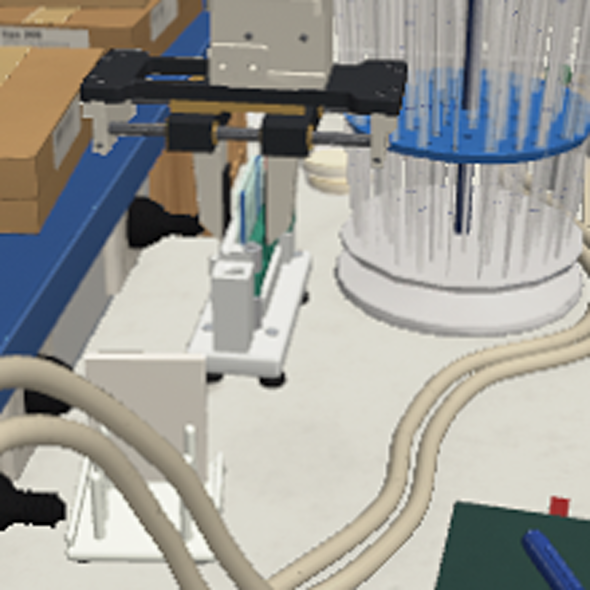

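```bash
python3 -c "
from cell import arm
print(arm.sign_off(),arm.observe()['force'],arm.observe()['width'])"
```

```text
the job is handed in; nothing more can be done
the job is handed in; nothing more can be done
```

The cassette is in the clamp, the gate is shut and pinned, and I handed the job in at about 30 s with the fingers still pinching gate and back wall. `sign_off()` gives no verdict, so these are my own last checks.

| Item | Last reading |
|---|---|
| Cassette | Top at about 120 mm, centred in the slot |
| Gate | Jaw gap 23.5 mm at the last reading and 24.1 mm before it (24.5 mm nominal when shut) |
| Pin | Head seen from 92.6 to 121.6 mm after I let go, so resting on the clamp |
| Pinch | Grip set to 30 N; sideways forces on the tool nearly cancelled |
| White plate | Standing; its measured position moved about 1 mm, within camera noise |

**Disagreements and gaps:**
- **Gate angle:** the wrist camera's fit gave about 0.013 rad, just under the 0.015 limit. The side camera gave −0.065 rad, but from few points and partly blocked. I relied on the jaw gap instead.
- **Pin during the pinch:** the gripper hid it in the last pictures, so its final state comes from the look just before.
- **Pinch force:** the force on each finger was not measured separately.
- **Pinch position:** I pinched about 13 mm towards the hinge from the middle of the gate, so the gripper would clear the pipette column.

**Along the way:** I took a second, higher grip on the cassette at the start. One malformed move was refused, so the cassette crossed lower than planned, but nothing was touched.

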